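# Stack gasket, port plate and end cover onto the gear pump's two dowel pins

### The arm

A 7-joint arm with a two-finger parallel gripper is mounted at the origin on a cart in front of the work surface, level with it; the furniture and walls round the work are solid. World frame = base frame: x ahead of the robot, y to its left, z up, the work surface at z = 0. Lengths are in mm, angles in rad, forces in N, time in s.
With the tool pointing down it reaches from about 400 to 875 mm from the base axis. Payload 4.4 kg.
Tool frame: the origin (TCP) lies midway between the tips of the shut fingers; the grasp point (between the pads) lies 19 mm behind it; z points along the fingers, y is the line along which they close (so a half turn about z gives the same grasp; the last joint's range is limited). The gripper opens to 85 mm and grips with 20 to 120 N. Pads are 22 mm wide; open, the fingers measure 114 mm over their backs; the gripper's body (76 mm by 85 mm) begins 54 mm behind the grasp point. The pads swing forward as they close: fully open they stand 13 mm farther back than shut.
Start: joints at [-1.201, 0.628, 0.038, 1.517, -0.027, 0.996, -0.02], TCP at [274.367, 589.271, 231.313] pointing down, gripper open.
Joint ranges: [-3.06, 3.06], [-0.37, 2.12], [-1.25, 1.32], [0.18, 2.47], [-1.1, 4.24], [0.23, 1.98], [-2.94, 2.94]. Speed limits (rad/s): [2.57, 2.57, 3.14, 3.14, 3.14, 3.14, 3.14].

### API

Orientations are given as [roll, pitch, yaw] about the fixed x, y, z axes, in that order (R = Rz(yaw) Ry(pitch) Rx(roll)).
In Python, from cell import read_state, get_image, finish_job gives the robot as it stands.
- The arm moves only by the tool send_rows, never from a script. Its argument "series" is a list of rows, each an object of numbers: "ax", "ay", "az": the turn, a rotation vector about the tool's x, y, z in rad; "dx", "dy", "dz": the shift along the tool's x, y, z in cm; "hand": the closure, from 0 (fully open) to 1 (shut). In form: [{"ax": .., "ay": .., "az": .., "dx": .., "dy": .., "dz": .., "hand": ..}, ...]. A call has 1 to 10 rows; each row is the pose to reach, as a shift and turn from the pose commanded when the call began, along the tool's axes at that moment; what a row does not reach only later rows make up. A row lasts 1/10 s, in which the tool goes at most 50 mm and 8.59 degrees, less where a joint would pass 70% of its speed; a pose out of reach is approached as far as the arm can. A call with a gripper value outside its range is refused whole. The fingers move at their own pace and stop on an object; the grip force is fixed at half the most. Time passes only in rows, so rows that repeat a pose let the fingers close. It gives the time, the measured TCP pose, the force, the opening and the grip force at its end, in the units of the state.
- read_state(): the state, without advancing time (a new reading comes with each control period).
- get_image(name): name is "scene" or "top" or "wrist"; returns a dict with "pixels" (400x640x3 uint8, red, green, blue), "mtx" (3x3 intrinsics, pixels), "R" (3x3) and "t" (3): a world point X has camera coordinates R X + t. Camera axes: x right, y down, z forward; pixel columns grow to the right and rows downward; lengths in mm; the calibration is good to about 2 mm. A picture is of the moment at which its call begins. There is no depth.
- finish_job(): hands the job in; it is judged then, once.
The state is a dict: "clock": time; "qpos": joint angles; "qd": joint speeds; "tau": joint torques, N m; "eef_pos": TCP position; "tool_rot": TCP orientation; "force": force on the tool from outside, world axes, zero at the start; "torque": the same for the moment, N m; "width": finger opening in mm; "gripper_force": force on a finger pad.
Only numpy, scipy, OpenCV 4.12 (cv2) and the standard library are available. Lean on these libraries where they do the work, as an engineer would, in place of code of your own. Each camera call takes 0.05 s, during which the arm holds its last target. There are 200 camera calls.

### The job

Close the gear pump: thread its gasket, then the steel port plate, then the end cover over the two dowel pins, large hole on the thick pin, each flat and fully down before the next goes on. Another gasket, for a smaller pump, lies on the bench too; leave it and the spray can, the reel and the bottle standing where they are, and leave the closed pump untouched at the end.

Things in the scene. Friction and masses are not known exactly. Their poses are not given: they have to be found in the camera images.
- pump: Gear pump, open face up, bolted down (fixed). Origin: centre of its underside; z up, y along its long side towards the thick pin. On a steel foot 92 x 150 x 12 mm (x, y, z) stands an aluminium body 52 x 124 mm with sheer sides, its flat face 60 mm above the table; a port of 27 mm juts out 9 mm in the middle of each long side, 32 mm up. Fingers may reach down beside the face.
- pin_thick (a point): On the axis of the thick steel dowel pin, at the pump face (60 mm up), at y = +48 mm of the pump: diameter 13 mm, stands 40 mm above the face, tapered over its top 8 mm.
- pin_thin (a point): On the axis of the thin steel dowel pin, at the pump face (60 mm up), at y = -48 mm of the pump: diameter 8 mm, stands 34 mm above the face, tapered over its top 6 mm.
- gasket: The pump's flat gasket, stiff cork-coloured fibre, 52 x 124 x 5 mm (x by y by z), 40 g, corners rounded 14 mm, figure-eight opening 33 x 60 mm in the middle, two pin holes 96 mm apart. Starts flat on the table. Origin: centre of its underside; z up, y along its long side towards the large hole. Pinch it over its long edges.
- gasket_large_hole (a point): Centre of the gasket's large pin hole (15 mm), at y = +48 mm on its axis, level with the underside.
- gasket_small_hole (a point): Centre of the gasket's small pin hole (10 mm), at y = -48 mm on its axis, level with the underside.
- port_plate: Flat steel port plate, 52 x 124 x 8 mm (x by y by z), about 0.33 kg, two short parallel slots in the middle, four screw holes and two pin holes 96 mm apart. Starts flat on the table. Origin: centre of its underside; z up, y along its long side towards the large hole.
- port_plate_large_hole (a point): Centre of the port plate's large pin hole (15 mm), at y = +48 mm on its axis, level with the underside.
- port_plate_small_hole (a point): Centre of the port plate's small pin hole (10 mm), at y = -48 mm on its axis, level with the underside.
- end_cover: Aluminium end cover, a plate 52 x 124 x 14 mm (x by y by z), about 0.26 kg, with a round boss 34 mm in diameter standing 16 mm higher in the middle of its top (30 mm tall in all; a good grip) and two pin holes 96 mm apart. Starts flat on the table, boss up. Origin: centre of its underside; z up, y along its long side towards the large hole.
- end_cover_large_hole (a point): Centre of the end cover's large pin hole (15 mm), at y = +48 mm on its axis, level with the underside.
- end_cover_small_hole (a point): Centre of the end cover's small pin hole (10 mm), at y = -48 mm on its axis, level with the underside.
- small_gasket: Gasket of a smaller pump, to be left alone: like the other but only 46 x 104 x 5 mm with its pin holes 78 mm apart. Origin: centre of its underside; y along its long side.
- spray_can: Spray can standing upright close to one long side of the port plate, 52 mm in diameter, 171 mm tall. Origin: centre of its underside.
- reel: Reel of wire standing on its flange close to one long side of the gasket, 62 mm in diameter, 39 mm tall. Origin: centre of its underside.
- bottle: Round bottle standing upright by one long side of the end cover, 61 mm in diameter, 214 mm tall. Origin: centre of its underside.
Mind the look-alikes: they are no part of the job. What is shaped like the gasket but yellow is not meant.

How it is judged (in metres and radians):
On the way, in this order (a step that is already met when the one before it is completed fails the run):
1. the gasket lies flat on the pump face with both pins through its holes (z of gasket in the frame of pump between 0.0585 and 0.062 m and horizontal distance between gasket_large_hole and pin_thick below 0.003 m and horizontal distance between gasket_small_hole and pin_thin below 0.003 m and angle between gasket's own z axis and vertical below 0.035 rad), for 0.2 s.
2. the port plate lies flat on the gasket with both pins through its holes (all of step 1 and z of port_plate in the frame of pump between 0.0635 and 0.067 m and horizontal distance between port_plate_large_hole and pin_thick below 0.003 m and horizontal distance between port_plate_small_hole and pin_thin below 0.003 m and angle between port_plate's own z axis and vertical below 0.035 rad), for 0.2 s.
3. the end cover lies flat on the port plate with both pins through its holes (all of step 2 and z of end_cover in the frame of pump between 0.0715 and 0.075 m and horizontal distance between end_cover_large_hole and pin_thick below 0.003 m and horizontal distance between end_cover_small_hole and pin_thin below 0.003 m and angle between end_cover's own z axis and vertical below 0.035 rad), for 0.2 s.
At the end, for the whole second after the job is handed in: Gasket, port plate and end cover are stacked in this order on the pump, large holes over the thick pin and small holes over the thin pin (hole centres within 3 mm of the pin axes), level to 2 degrees and each resting on the one below to 2 mm, at rest and released (all of step 3 and linear speed of each of gasket, port_plate, end_cover below 0.02 m/s and contact force between the fingers and anything else below 0.1 N); the robot touches nothing.
It fails at once if the spray can is shoved more than 20 mm or knocked over (distance of spray_can from where it was at the start of the episode above 0.02 m or angle between spray_can's own z axis and vertical above 0.35 rad).
It fails at once if the reel is shoved more than 20 mm or knocked over (distance of reel from where it was at the start of the episode above 0.02 m or angle between reel's own z axis and vertical above 0.35 rad).
It fails at once if the bottle is shoved more than 20 mm or knocked over (distance of bottle from where it was at the start of the episode above 0.02 m or angle between bottle's own z axis and vertical above 0.35 rad).
It fails at once if the smaller pump's gasket is shoved more than 20 mm or knocked over (distance of small_gasket from where it was at the start of the episode above 0.02 m or angle between small_gasket's own z axis and vertical above 0.35 rad).
It also fails if it takes over 72 s, if anything falls off the work surface, if the arm or the gripper's body presses on something with over 40 N, if the wrist force passes 120 N, or if a joint passes its speed limit or range.

## Working session

There is one attempt and no reset: what is moved stays moved. The work goes in short steps, Python scripts to look and compute and a tool call to move; the robot and the scene stay as the last step left them, time stands still between calls to the robot, and variables do not carry over. Pictures are saved under pics/ and viewed, at most 10 in all, crops included, and the job is handed in when it is done.

Besides the shell and the picture viewer there is one more tool, called after ">>>" by a JSON object that holds its "op" and its "data", one argument or row to a line. send_rows: Moves the arm, as the interface text tells. Its arguments: {"type":"object","properties":{"series":{"type":"array","items":{"type":"object","properties":{"ax":{"type":"number"},"ay":{"type":"number"},"az":{"type":"number"},"dx":{"type":"number"},"dy":{"type":"number"},"dz":{"type":"number"},"hand":{"type":"number"}}}}},"required":["series"]}

```bash
mkdir -p pics; ls; python3 - <<'E'
from cell import *
import cv2
s=read_state();print(s)
for n in ["top","scene"]:
    g=get_image(n);cv2.imwrite(f"pics/{n}0.png",g["pixels"][:,:,::-1]);print(n,g["mtx"],g["R"],g["t"])
E
```

```text
pics
{'clock': 0.0, 'qpos': array([-1.2007865 ,  0.62935029,  0.03844604,  1.51838952, -0.02698121,
        0.99628589, -0.01999355]), 'qd': array([ 0.00082838, -0.00059348,  0.00082211, -0.00122819, -0.00013065,
        0.00113642, -0.00071089]), 'tau': array([-9.99206786e-04, -5.63391244e+01,  1.22603405e+00, -1.93443096e+01,
        1.10029976e-02,  1.04491721e-02, -6.17382028e-06]), 'eef_pos': array([274.10812275, 588.67806205, 230.37959261]), 'tool_rot': array([-3.13967829e+00,  4.40564906e-05,  2.70579574e+00]), 'force': array([ 0.26590708, -0.0046582 ,  0.55239517]), 'torque': array([ 0.0044515 , -0.05588513,  0.00451179]), 'gripper_force': 0.0, 'width': 85.19165960016825}
top [[382.72342195   0.         325.79522201]
 [  0.         382.72342195 198.3803842 ]
 [  0.           0.           1.        ]] [[ 0.0263036  -0.99932697  0.02556825]
 [-0.99712048 -0.02804817 -0.07045597]
 [ 0.0711257  -0.02364138 -0.99718715]] [ -10.66123812  577.10009281 1261.17563039]
scene [[410.86070503   0.         332.13918536]
 [  0.         410.86070503 196.24094917]
 [  0.           0.           1.        ]] [[ 0.73850319 -0.6742289   0.00533172]
 [-0.47448561 -0.52530402 -0.70634206]
 [ 0.479037    0.51910604 -0.7078506 ]] [-383.38198635  315.26775919 1219.26734105]
```

View pics/top0.png

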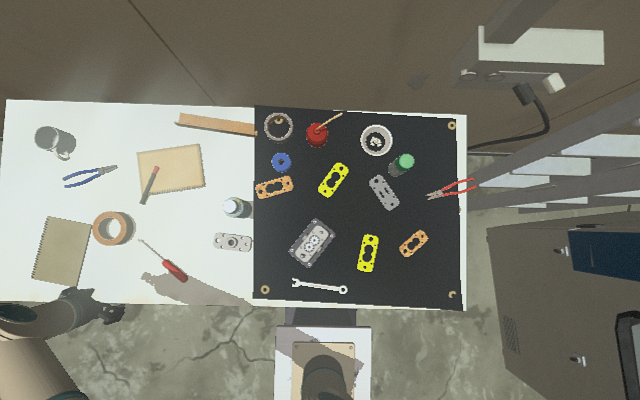

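View pics/scene0.png

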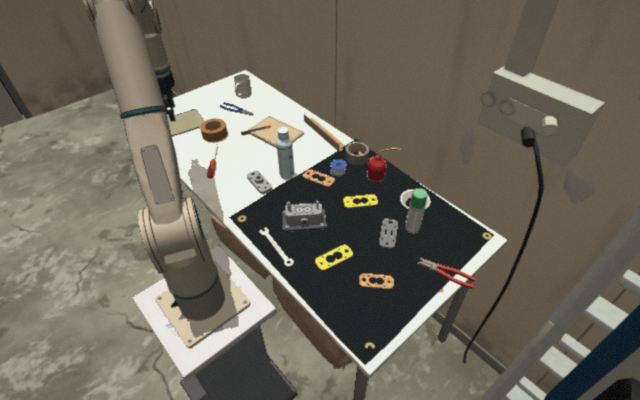

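Cork candidates in the top view are (274,187), next to the blue reel, and (413,243), alone and smaller. The first should be the gasket. The yellow ones at (333,180) and (368,253) are not meant. The port plate is at (384,192) by the can, the end cover at (233,241) by the bottle, and the pump at (313,243).

```bash
cat > h.py <<'E'
from cell import *
import cv2, numpy as np
def ray(g,uv,z):
    uv=np.atleast_2d(np.float64(uv)); R,t,K=map(np.asarray,(g["R"],g["t"],g["mtx"]))
    d=np.c_[uv,np.ones(len(uv))]@np.linalg.inv(K).T@R; c=-R.T@t
    return c+d*((z-c[2])/d[:,2])[:,None]
def proj(g,X):
    p=np.atleast_2d(X)@np.asarray(g["R"]).T+g["t"]; p=p@np.asarray(g["mtx"]).T; return p[:,:2]/p[:,2:]
def crop(g,u,v,h,k,name=None):
    p=g["pixels"][max(v-h,0):v+h,max(u-h,0):u+h,::-1]; p=cv2.resize(p,None,fx=k,fy=k,interpolation=cv2.INTER_CUBIC)
    return p
E
python3 - <<'E'
from h import *
g=get_image("top")
hsv=cv2.cvtColor(g["pixels"],cv2.COLOR_RGB2HSV)
def rect(name,m,z,u,v,h=28):
    w=np.zeros_like(m);w[v-h:v+h,u-h:u+h]=m[v-h:v+h,u-h:u+h]
    cs=cv2.findContours(w,cv2.RETR_EXTERNAL,cv2.CHAIN_APPROX_NONE)[0];c=max(cs,key=cv2.contourArea).reshape(-1,2)
    P=ray(g,c,z)[:,:2].astype(np.float32); r=cv2.minAreaRect(P); b=cv2.boxPoints(r)
    e=b[1]-b[0];f=b[2]-b[1];L=e if np.hypot(*e)>np.hypot(*f) else f
    print(name,np.round(r[0],1),np.round(r[1],1),"yaw of long axis(deg)",round(np.degrees(np.arctan2(L[1],L[0])),1))
cork=cv2.inRange(hsv,(5,80,100),(19,255,255))
rect("gasket",cork,5,274,187,23);rect("small",cork,5,413,243)
gray=cv2.inRange(hsv,(0,0,90),(180,60,255))
rect("plate",gray,8,384,192,24)
rect("pump",gray,50,313,243,30)
for n,(u,v) in dict(g=(274,187),s=(413,243),p=(384,192),e=(233,241)).items(): print(n,hsv[v-8:v+9:4,u-12:u+13:6].tolist()[2])
T=[crop(g,u,v,25,8)[:290] if 0 else crop(g,u,v,25,5) for u,v in [(274,187),(413,243),(384,192),(233,241),(313,243)]]
T.append(T[0]*0)
cv2.imwrite("pics/c1.png",np.vstack([np.hstack(T[:3]),np.hstack(T[3:])]))
E
```

```text
gasket [612.1 180.9] [ 51.6 125.2] yaw of long axis(deg) -71.5
small [ 434.3 -294.6] [ 47.6 104.7] yaw of long axis(deg) -48.1
plate [ 604. -192.] [124.4  55.5] yaw of long axis(deg) 35.5
pump [430.  49.] [ 89.1 144.6] yaw of long axis(deg) -37.1
g [[18, 122, 224], [77, 24, 73], [90, 15, 70], [95, 23, 67], [16, 128, 221]]
s [[103, 43, 53], [16, 121, 202], [60, 14, 56], [15, 120, 161], [98, 54, 52]]
p [[72, 22, 58], [25, 9, 168], [30, 3, 162], [50, 5, 161], [83, 18, 56]]
e [[26, 10, 203], [34, 10, 198], [75, 8, 128], [35, 13, 208], [36, 12, 206]]
```

View pics/c1.png

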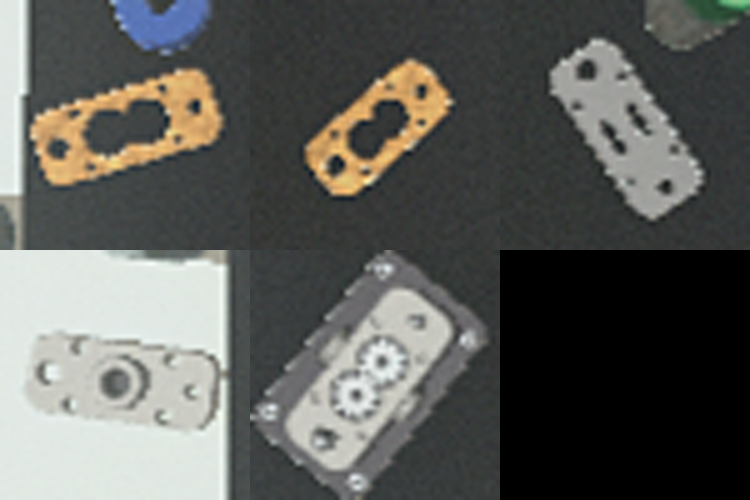

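```bash
python3 - <<'E'
from h import *
g=get_image("top");s=get_image("scene");w=get_image("wrist")
hsv=cv2.cvtColor(g["pixels"],cv2.COLOR_RGB2HSV)
R=np.asarray(g["R"]);print("cam",-R.T@g["t"])
# end cover: local contrast on white
p=g["pixels"][212:265,205:254];print(cv2.cvtColor(p,cv2.COLOR_RGB2GRAY)[28,::4])
m=cv2.inRange(cv2.cvtColor(g["pixels"],cv2.COLOR_RGB2GRAY),60,222);w0=np.zeros_like(m);w0[224:262,208:252]=m[224:262,208:252]
c=max(cv2.findContours(w0,cv2.RETR_EXTERNAL,cv2.CHAIN_APPROX_NONE)[0],key=cv2.contourArea).reshape(-1,2)
r=cv2.minAreaRect(ray(g,c,14)[:,:2].astype(np.float32));print("cover",r)
def two(uv1,uv2):
    out=[]
    A=[];b=[]
    for G,uv in((g,uv1),(s,uv2)):
        a=ray(G,uv,0)[0];c=-np.asarray(G["R"]).T@G["t"];d=(a-c)/np.linalg.norm(a-c);P=np.eye(3)-np.outer(d,d);A.append(P);b.append(P@c)
    return np.linalg.lstsq(np.vstack(A),np.hstack(b),rcond=None)[0]
blue=cv2.inRange(hsv,(108,100,60),(130,255,255));blue[:,:262]=0;blue[:,300:]=0;blue[180:]=0
M=cv2.findContours(blue,0,1)[0];c=max(M,key=cv2.contourArea);(u,v),rr=cv2.minEnclosingCircle(c);reel=ray(g,(u,v),36)[0];print("reel",u,v,rr,reel)
green=cv2.inRange(hsv,(60,100,50),(90,255,255));green[:,:380]=0;green[:,425:]=0
c=max(cv2.findContours(green,0,1)[0],key=cv2.contourArea);(u,v),rr=cv2.minEnclosingCircle(c);print("can",u,v,rr,ray(g,(u,v),165)[0], two((u,v),(418,194)))
print("bottle",ray(g,(229,203),214)[0],two((229,203),(283,131)))
def loc(c,yawdir,P):
    a=np.radians(yawdir);y=np.array([np.cos(a),np.sin(a)]);x=np.array([y[1],-y[0]]);d=np.array(P[:2])-c;return round(d@x),round(d@y)
print("reel in gasket",loc([612,181],108.5,reel),"can in plate",loc([604,-192],35.5,ray(g,(u,v),165)[0]))
print("bottle in cover",loc(np.array(r[0]),83,ray(g,(229,203),214)[0]))
cv2.imwrite("pics/w0.png",np.vstack([np.hstack([w["pixels"][:,:,::-1][::2,::2],np.zeros((200,40,3),np.uint8)]),np.hstack([crop(s,300,150,45,4)[:300,:360]])[:, :360]]) if 0 else w["pixels"][:,:,::-1])
print(w["mtx"],w["R"],w["t"])
E
```

```text
cam [ 486.01675689   35.34847164 1298.5608755 ]
[230 230 218 225 200 202 125 173 120 206 206 207 105]
cover ((424.17181396484375, 311.8561096191406), (130.40110778808594, 55.501220703125), 83.84611511230469)
reel 280.6237487792969 161.9851531982422 9.626457214355469 [692.95974698 158.58302406  36.        ]
can 403.2916564941406 162.80555725097656 7.911814212799072 [ 680.57130958 -221.60765593  165.        ] [ 682.53164014 -223.59809838  163.71050063]
bottle [542.63350823 282.34178996 214.        ] [541.56987873 286.18611855 203.07143553]
reel in gasket (70, -47) can in plate (69, 45)
bottle in cover (121, -15)
[[327.02716      0.         320.46618402]
 [  0.         327.02716    198.27419328]
 [  0.           0.           1.        ]] [[ 0.42185521  0.90666231 -0.00127924]
 [ 0.86524209 -0.40216066  0.29937089]
 [ 0.27091384 -0.12739802 -0.95413596]] [-649.33285796  -38.85323199  380.32973116]
```

View pics/w0.png

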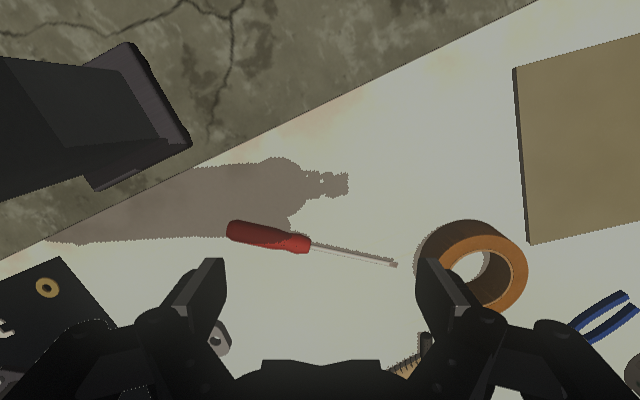

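The wrist view shows the bench under the start pose, with the fingertips near (215,265) and (425,265), so the picture's middle is free for inspection.

```bash
cat >> h.py <<'E'
from scipy.spatial.transform import Rotation as Ro
def mv(x,y,z,psi):
    s=read_state(); A=Ro.from_euler("xyz",s["tool_rot"]); B=Ro.from_euler("xyz",[np.pi,0,np.radians(psi)])
    d=A.inv().apply(np.array([x,y,z])-s["eef_pos"])/10; r=(A.inv()*B).as_rotvec()
    print("clk %.2f pos %s psi %.2f F %s w %.1f gf %.0f"%(s["clock"],np.round(s["eef_pos"],1),np.degrees(s["tool_rot"][2]),np.round(s["force"],1),s["width"],s["gripper_force"]))
    print("dx %.2f dy %.2f dz %.2f  ax %.4f ay %.4f az %.4f"%(*d,*r))
E
python3 -c "
from h import *
mv(428.3,49.4,200,143)"
```

```text
clk 0.30 pos [274.3 589.1 231. ] psi 155.03 F [ 0.2 -1.  -1.1] w 85.6 gf 0
dx -36.75 dy -42.42 dz 3.12  ax -0.0006 ay 0.0000 az 0.2100
```

>>> {"op": "send_rows", "data": {
  "series": [
    {"dx":-36.75,"dy":-42.4,"dz":3.1,"az":0.21,"hand":0},
    {"dx":-36.75,"dy":-42.4,"dz":3.1,"az":0.21,"hand":0},
    {"dx":-36.75,"dy":-42.4,"dz":3.1,"az":0.21,"hand":0},
    {"dx":-36.75,"dy":-42.4,"dz":3.1,"az":0.21,"hand":0},
    {"dx":-36.75,"dy":-42.4,"dz":3.1,"az":0.21,"hand":0},
    {"dx":-36.75,"dy":-42.4,"dz":3.1,"az":0.21,"hand":0},
    {"dx":-36.75,"dy":-42.4,"dz":3.1,"az":0.21,"hand":0},
    {"dx":-36.75,"dy":-42.4,"dz":3.1,"az":0.21,"hand":0},
    {"dx":-36.75,"dy":-42.4,"dz":3.1,"az":0.21,"hand":0},
    {"dx":-36.75,"dy":-42.4,"dz":3.1,"az":0.21,"hand":0}
  ]
}}

```text
invalid input at $.series[0]: expected keys ax, ay, az, dx, dy, dz, hand
```

>>> {"op": "send_rows", "data": {
  "series": [
    {"hand":0},
    {"hand":0},
    {"hand":0},
    {"hand":0}
  ]
}}

```text
invalid input at $.series[0]: expected keys ax, ay, az, dx, dy, dz, hand
```

```bash
python3 - <<'E'
from h import *
mv(428.3,49.4,200,143)
E
```

```text
clk 0.30 pos [274.3 589.1 231. ] psi 155.03 F [ 0.2 -1.  -1.1] w 85.6 gf 0
dx -36.75 dy -42.42 dz 3.12  ax -0.0006 ay 0.0000 az 0.2100
```

>>> {"op": "send_rows", "data": {
  "series": [
    {"ax":0,"ay":0,"dx":-36.75,"dy":-42.4,"dz":3.1,"az":0.21,"hand":0},
    {"ax":0,"ay":0,"dx":-36.75,"dy":-42.4,"dz":3.1,"az":0.21,"hand":0},
    {"ax":0,"ay":0,"dx":-36.75,"dy":-42.4,"dz":3.1,"az":0.21,"hand":0},
    {"ax":0,"ay":0,"dx":-36.75,"dy":-42.4,"dz":3.1,"az":0.21,"hand":0},
    {"ax":0,"ay":0,"dx":-36.75,"dy":-42.4,"dz":3.1,"az":0.21,"hand":0},
    {"ax":0,"ay":0,"dx":-36.75,"dy":-42.4,"dz":3.1,"az":0.21,"hand":0},
    {"ax":0,"ay":0,"dx":-36.75,"dy":-42.4,"dz":3.1,"az":0.21,"hand":0},
    {"ax":0,"ay":0,"dx":-36.75,"dy":-42.4,"dz":3.1,"az":0.21,"hand":0},
    {"ax":0,"ay":0,"dx":-36.75,"dy":-42.4,"dz":3.1,"az":0.21,"hand":0},
    {"ax":0,"ay":0,"dx":-36.75,"dy":-42.4,"dz":3.1,"az":0.21,"hand":0}
  ]
}}

```text
clock: 1.3
eef_pos: [412.0, 107.5, 203.9]
tool_rot: [3.141, 0.001, 2.496]
force: [1.7, -0.0, 0.2]
width: 85.3
gripper_force: 0.0
```

```bash
python3 - <<'E'
from h import *
mv(428.3,49.4,200,143)
E
```

```text
clk 1.30 pos [412.  107.5 203.9] psi 143.02 F [ 1.7 -0.   0.2] w 85.3 gf 0
dx -4.80 dy -3.66 dz 0.39  ax 0.0009 ay 0.0005 az 0.0004
```

>>> {"op": "send_rows", "data": {
  "series": [
    {"ax":0,"ay":0,"dx":-4.2,"dy":-3.3,"dz":0.3,"az":0,"hand":0},
    {"ax":0,"ay":0,"dx":-4.2,"dy":-3.3,"dz":0.3,"az":0,"hand":0},
    {"ax":0,"ay":0,"dx":-4.2,"dy":-3.3,"dz":0.3,"az":0,"hand":0},
    {"ax":0,"ay":0,"dx":-4.2,"dy":-3.3,"dz":0.3,"az":0,"hand":0},
    {"ax":0,"ay":0,"dx":-4.2,"dy":-3.3,"dz":0.3,"az":0,"hand":0}
  ]
}}

```text
clock: 1.8
eef_pos: [424.9, 59.5, 200.8]
tool_rot: [3.141, -0.0, 2.499]
force: [-0.3, -0.1, -0.9]
width: 85.2
gripper_force: 0.0
```

```bash
python3 - <<'E'
from h import *
g=get_image("wrist");mv(428.3,49.4,200,143)
mv(428.3,49.4,200,143)
R=np.asarray(g["R"]);print(-R.T@g["t"])
cv2.imwrite("pics/w1.png",g["pixels"][:,:,::-1]);np.save("w1.npy",g,allow_pickle=True)
E
```

```text
clk 1.85 pos [424.9  59.4 200.8] psi 143.20 F [-0.7 -0.5 -0.7] w 84.9 gf 0
dx -0.87 dy -0.60 dz 0.07  ax 0.0004 ay -0.0004 az 0.0035
clk 1.85 pos [424.9  59.4 200.8] psi 143.20 F [-0.7 -0.5 -0.7] w 84.9 gf 0
dx -0.87 dy -0.60 dz 0.07  ax 0.0004 ay -0.0004 az 0.0035
[363.27594929 105.43539541 343.61514432]
```

View pics/w1.png

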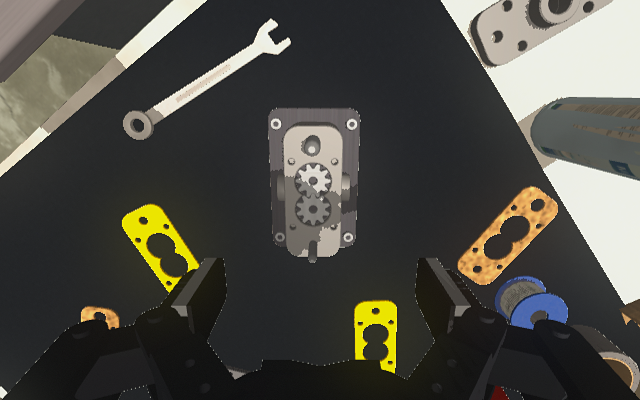

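```bash
python3 - <<'E'
from h import *
g=np.load("w1.npy",allow_pickle=True).item();p=g["pixels"]
a=cv2.resize(p[115:185,270:360,::-1],None,fx=8,fy=8,interpolation=cv2.INTER_CUBIC)[:300,:720]
b=cv2.resize(p[225:270,280:345,::-1],None,fx=6,fy=6,interpolation=cv2.INTER_CUBIC)
c=np.zeros((300+b.shape[0],720,3),np.uint8);c[:300]=a;c[300:,:b.shape[1]]=b;cv2.imwrite("pics/c2.png",c)
# face outline: bright warm plate vs foot
m=cv2.inRange(cv2.cvtColor(p,cv2.COLOR_RGB2GRAY),112,255);print(cv2.cvtColor(p,cv2.COLOR_RGB2GRAY)[[140,165,222,240]][:,268:362:4])
E
```

```text
[[ 41 101 102 103 200 195 195 195 197 114  78  96  83 199 198 198 198 198
  199 100 104  99 102  40]
 [ 45  99 101 101 163 193 154 191 194 106 229 103 176  96 188 193 176 177
  195  99 100  96 102  45]
 [ 44  53  60  61  60 109 110 110  99 118  74 128  63  79  79 112 112 110
  159  97  97  97  41  45]
 [ 41  44  69 120  56 107 108 107 108 108 109  82 110 125 179 179 179 179
  127 133 208  87  44  44]]
```

View pics/c2.png

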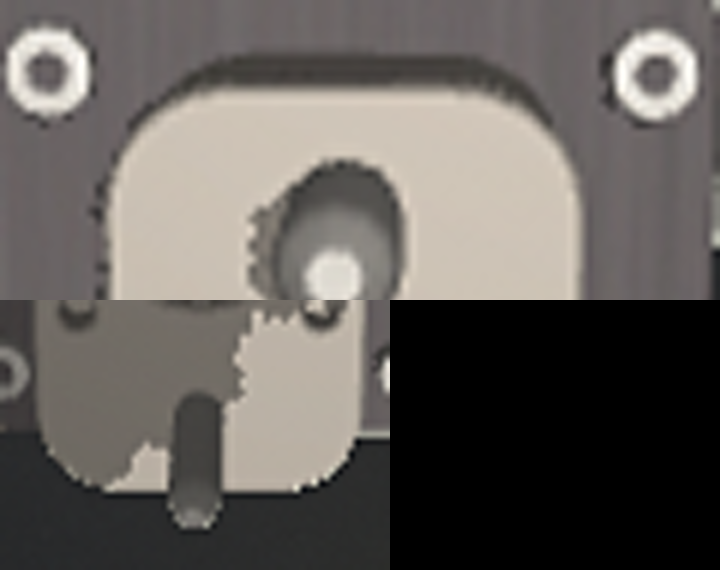

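The crop shows the thick pin's tip near (311.6,149.6) with its base rim at v=135, and the thin pin's tip near (312.2,261). The face edges are at u 283.7/342.8 and v 126/257, so the thick pin lies towards tool +x.

```bash
python3 - <<'E'
from h import *
g=np.load("w1.npy",allow_pickle=True).item()
T=ray(g,(311.6,149.6),100)[0];t=ray(g,(312.2,260.8),94)[0];d=T-t
print("tips",T,t,np.hypot(*d[:2]),np.degrees(np.arctan2(d[1],d[0])),"mid",(T+t)/2)
top=ray(g,(313,126),60)[0];bot=ray(g,(313,257),60)[0];d=top-bot
print("face",top,bot,np.hypot(*d[:2]),(top+bot)/2)
L=ray(g,(283.7,150),60)[0];Rr=ray(g,(342.8,150),60)[0];print(np.hypot(*(L-Rr)[:2]),(L+Rr)/2)
L2=ray(g,(286.2,236),60)[0];R2=ray(g,(339.7,236),60)[0];print(np.hypot(*(L2-R2)[:2]),(L2+R2)/2)
d=(L+Rr)/2-(L2+R2)/2;print("axis dir",np.degrees(np.arctan2(d[1],d[0])))
b=ray(g,(312,135),60)[0];print("thick base rim",b)
mv(612,181,105,108.5)
E
```

```text
tips [389.96360383  77.19368521 100.        ] [466.3390645   19.56874858  94.        ] 95.67572479460173 142.96561319064824 mid [428.15133416  48.38121689  97.        ]
face [379.06971269  85.66603739  60.        ] [477.58986671  10.95717849  60.        ] 123.6431734802825 [428.3297897   48.31160794  60.        ]
51.33742098967293 [395.48052924  73.493764    60.        ]
50.44574817215393 [460.04131557  24.20495718  60.        ]
axis dir 142.64014628954396
thick base rim [384.57926375  80.41272023  60.        ]
clk 1.85 pos [424.9  59.4 200.8] psi 143.20 F [-0.7 -0.5 -0.7] w 84.9 gf 0
dx -7.70 dy 20.94 dz 9.58  ax 0.0003 ay -0.0005 az 0.6057
```

```bash
python3 - <<'E'
from h import *
g=np.load("w1.npy",allow_pickle=True).item()
for uv in [(531,125),(536,105),(541,160)]: print(ray(g,uv,0)[0])
p=g["pixels"][90:180,520:640,::-1]
t=get_image("top");q=t["pixels"][180:230,205:265,::-1]
s=get_image("scene");r=s["pixels"][115:190,260:320,::-1]
f=lambda a,k:cv2.resize(a,None,fx=k,fy=k,interpolation=cv2.INTER_CUBIC)
c=np.zeros((600,780,3),np.uint8)
for a,(i,j) in((f(p,3),(0,0)),(f(q,6),(290,0)),(f(r,6),(0,380))):c[i:i+a.shape[0],j:j+a.shape[1]]=a[:600-i]
cv2.imwrite("pics/c3.png",c)
E
```

```text
[515.89772931 261.72143077   0.        ]
[500.78951745 274.56916584   0.        ]
[555.60379327 254.0433861    0.        ]
```

View pics/c3.png

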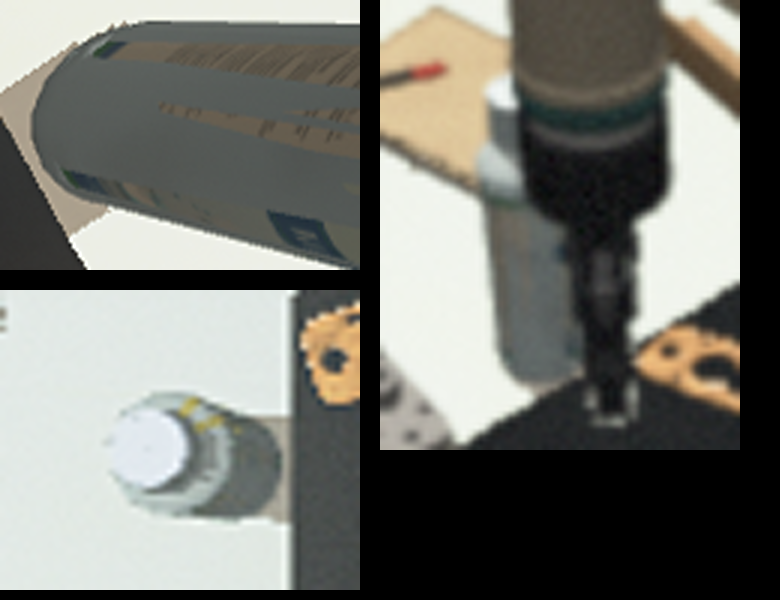

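The bottle stands near (533,281), about 60 mm from where the wrist camera will be at the gasket grip. That is acceptable, so I'll approach and view the gasket.

>>> {"op": "send_rows", "data": {
  "series": [
    {"ax":0,"ay":0,"dx":-4,"dy":10,"dz":0,"az":0.14,"hand":0.2},
    {"ax":0,"ay":0,"dx":-7.7,"dy":20.9,"dz":5,"az":0.3,"hand":0.2},
    {"ax":0,"ay":0,"dx":-7.7,"dy":20.9,"dz":9.6,"az":0.45,"hand":0.2},
    {"ax":0,"ay":0,"dx":-7.7,"dy":20.9,"dz":9.6,"az":0.606,"hand":0.2},
    {"ax":0,"ay":0,"dx":-7.7,"dy":20.9,"dz":9.6,"az":0.606,"hand":0.2},
    {"ax":0,"ay":0,"dx":-7.7,"dy":20.9,"dz":9.6,"az":0.606,"hand":0.2},
    {"ax":0,"ay":0,"dx":-7.7,"dy":20.9,"dz":9.6,"az":0.606,"hand":0.2},
    {"ax":0,"ay":0,"dx":-7.7,"dy":20.9,"dz":9.6,"az":0.606,"hand":0.2},
    {"ax":0,"ay":0,"dx":-7.7,"dy":20.9,"dz":9.6,"az":0.606,"hand":0.2}
  ]
}}

```text
clock: 2.85
eef_pos: [612.4, 177.5, 106.5]
tool_rot: [3.14, 0.0, 1.889]
force: [-0.1, -0.8, 0.7]
width: 68.5
gripper_force: 0.0
```

```bash
cat >> h.py <<'E'
def holes(g,m,z,near=None):
    """largest blob of mask m near pixel: outer rect on plane z and inner holes (centre, diameter)"""
    cs,hi=cv2.findContours(m,cv2.RETR_CCOMP,cv2.CHAIN_APPROX_NONE); 
    best=max((i for i in range(len(cs)) if hi[0][i][3]<0 and (near is None or np.hypot(*(cs[i].reshape(-1,2).mean(0)-near))<70)),key=lambda i:cv2.contourArea(cs[i]))
    r=cv2.minAreaRect(ray(g,cs[best].reshape(-1,2),z)[:,:2].astype(np.float32)); b=cv2.boxPoints(r)
    e,f=b[1]-b[0],b[2]-b[1]; L=e if np.hypot(*e)>np.hypot(*f) else f
    print("rect",np.round(r[0],1),np.round(r[1],1),"axis",round(np.degrees(np.arctan2(L[1],L[0])),2))
    for i in range(len(cs)):
        if hi[0][i][3]==best and cv2.contourArea(cs[i])>15:
            P=ray(g,cs[i].reshape(-1,2),z)[:,:2].astype(np.float32); (c,w,a)=cv2.minAreaRect(P)
            print("  hole",np.round(cs[i].reshape(-1,2).mean(0),1),np.round(c,1),np.round(w,1))
E
python3 - <<'E'
from h import *
g=get_image("wrist");np.save("w2.npy",g,allow_pickle=True)
hsv=cv2.cvtColor(g["pixels"],cv2.COLOR_RGB2HSV)
m=cv2.inRange(hsv,(5,60,60),(21,255,255));holes(g,m,5)
mv(612,181,105,108.5)
E
```

```text
rect [611.3 181.9] [ 51.9 124.4] axis -71.43
  hole [321.5 248.5] [626.6 136.5] [9.8 9.9]
  hole [344.7 229.3] [639.1 158.6] [6.6 6. ]
  hole [298.  229.5] [603.3 146.7] [6.5 6.2]
  hole [293.8 174.8] [587.  189.2] [6.1 7.1]
  hole [301. 162.] [589.2 200.2] [4.5 3.1]
  hole [321.2 191.8] [611.2 181.8] [33.8 59.2]
  hole [346. 153.] [619.3 217.3] [6.3 6.5]
  hole [295.7 153.2] [583.5 205.3] [5.9 6.3]
  hole [293.9 130.5] [577.4 221. ] [3.7 3.6]
  hole [320.7 130.1] [596.  227.3] [15.  14.5]
  hole [295.2 117.7] [575.5 230. ] [5.6 4.7]
clk 2.90 pos [612.6 177.6 106.6] psi 108.22 F [0.4 0.5 0.5] w 68.4 gf 0
dx 0.34 dy 0.05 dz 0.16  ax 0.0021 ay -0.0001 az -0.0048
```

>>> {"op": "send_rows", "data": {
  "series": [
    {"ax":0,"ay":0,"dx":0.45,"dy":0,"dz":3,"az":-0.006,"hand":0.2},
    {"ax":0,"ay":0,"dx":0.45,"dy":0,"dz":6,"az":-0.006,"hand":0.2},
    {"ax":0,"ay":0,"dx":0.45,"dy":0,"dz":8.5,"az":-0.006,"hand":0.2},
    {"ax":0,"ay":0,"dx":0.45,"dy":0,"dz":10,"az":-0.006,"hand":0.2},
    {"ax":0,"ay":0,"dx":0.45,"dy":0,"dz":10.5,"az":-0.006,"hand":0.2},
    {"ax":0,"ay":0,"dx":0.45,"dy":0,"dz":10.9,"az":-0.006,"hand":0.2},
    {"ax":0,"ay":0,"dx":0.45,"dy":0,"dz":10.9,"az":-0.006,"hand":0.2},
    {"ax":0,"ay":0,"dx":0.45,"dy":0,"dz":10.9,"az":-0.006,"hand":0.2}
  ]
}}

```text
clock: 3.7
eef_pos: [611.9, 182.6, -3.2]
tool_rot: [3.14, 0.0, 1.896]
force: [0.1, -0.1, 0.4]
width: 68.6
gripper_force: 0.0
```

>>> {"op": "send_rows", "data": {
  "series": [
    {"ax":0,"ay":0,"dx":0,"dy":0,"dz":0,"az":0,"hand":0.7},
    {"ax":0,"ay":0,"dx":0,"dy":0,"dz":0,"az":0,"hand":0.7},
    {"ax":0,"ay":0,"dx":0,"dy":0,"dz":0,"az":0,"hand":0.7},
    {"ax":0,"ay":0,"dx":0,"dy":0,"dz":0,"az":0,"hand":0.7},
    {"ax":0,"ay":0,"dx":0,"dy":0,"dz":0,"az":0,"hand":0.7}
  ]
}}

```text
clock: 4.2
eef_pos: [612.2, 182.8, -2.7]
tool_rot: [3.139, -0.0, 1.896]
force: [-1.0, 0.3, 6.4]
width: 49.6
gripper_force: 65.2
```

>>> {"op": "send_rows", "data": {
  "series": [
    {"ax":0,"ay":0,"dx":0,"dy":0,"dz":-1,"az":0,"hand":0.7},
    {"ax":0,"ay":0,"dx":0,"dy":0,"dz":-4,"az":0,"hand":0.7},
    {"ax":0,"ay":0,"dx":0,"dy":0,"dz":-8,"az":0,"hand":0.7},
    {"ax":0,"ay":0,"dx":0,"dy":0,"dz":-12,"az":0,"hand":0.7},
    {"ax":0,"ay":0,"dx":0,"dy":0,"dz":-14.3,"az":0,"hand":0.7},
    {"ax":0,"ay":0,"dx":0,"dy":0,"dz":-14.3,"az":0,"hand":0.7},
    {"ax":0,"ay":0,"dx":0,"dy":0,"dz":-14.3,"az":0,"hand":0.7}
  ]
}}

```text
clock: 4.9
eef_pos: [611.0, 182.7, 139.4]
tool_rot: [3.141, -0.0, 1.896]
force: [-0.2, 0.4, -0.3]
width: 49.5
gripper_force: 62.4
```

```bash
python3 - <<'E'
from h import *
g=get_image("wrist");np.save("w3.npy",g,allow_pickle=True)
cv2.imwrite("pics/w3.png",g["pixels"][:,:,::-1])
hsv=cv2.cvtColor(g["pixels"],cv2.COLOR_RGB2HSV)
m=cv2.inRange(hsv,(5,60,60),(21,255,255))
z=read_state()["eef_pos"][2]+2.9+5
holes(g,m,z)
mv(428.2,48.4,140,142.9)
E
```

```text
rect [609.4 184.6] [ 53.4 118.1] axis -71.61
  hole [320.1 351.5] [626.  137.1] [7.9 8.3]
  hole [358.2 323.7] [638.3 159.1] [6.  4.1]
  hole [282.4 323.6] [602.8 147.2] [5.4 4.1]
  hole [272.5 239.1] [585.3 189.4] [4.1 5. ]
  hole [353.  221.4] [617.  209.2] [2.3 3.1]
  hole [285.8 221.6] [588.9 199.7] [4.  3.3]
  hole [344.  219.1] [612.8 209. ] [1.3 4. ]
  hole [319.5 262.7] [611.  181.4] [32.7 55.6]
  hole [320.5 211. ] [601.7 209.3] [6.6 0.9]
  hole [362.6 203.6] [618.1 218.4] [6.5 3.5]
  hole [276.  203.3] [582.2 206.5] [5.8 3.1]
  hole [273.5 169.9] [576.9 220.4] [3.4 3.3]
  hole [307.5 159. ] [589.1 229.5] [3.9 0.9]
  hole [321.5 154.4] [594.1 233.2] [9.7 2.3]
  hole [275.6 147.3] [575.  229.7] [5.2 4.5]
clk 4.95 pos [610.3 182.5 138.3] psi 108.63 F [-1.   0.3 -0.5] w 49.5 gf 62
dx -6.89 dy -21.54 dz -0.15  ax -0.0011 ay -0.0007 az -0.5982
```

View pics/w3.png

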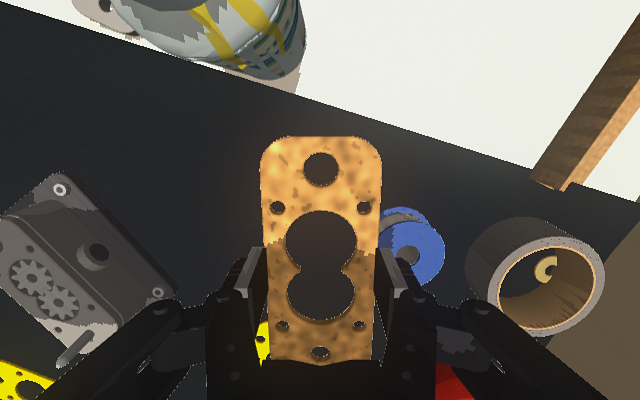

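The gasket is held at its middle, its large hole near (321,169) and its small one near (320,352), and the reel is untouched. Now I'll work out the hole positions in the tool frame and the move to the pump.

```bash
python3 - <<'E'
from h import *
g=np.load("w3.npy",allow_pickle=True).item()
gr=cv2.cvtColor(g["pixels"],cv2.COLOR_RGB2HSV)[:,:,2]
col=gr[100:240,321];print(col[30:100].tolist()); print(gr[169,290:352].tolist()); print(gr[340:366,320].tolist())
for z in (144,146.5,149):
    a=ray(g,(321,169.3),z)[0];b=ray(g,(320.1,352),z)[0];d=a-b
    s=read_state();m=(a+b)/2;o=Ro.from_euler("xyz",s["tool_rot"]).inv().apply(m-s["eef_pos"])
    print(z,np.hypot(*d[:2]),np.degrees(np.arctan2(d[1],d[0])),m,"tool offset",o)
E
```

```text
[62, 61, 63, 62, 60, 69, 130, 199, 202, 212, 209, 210, 212, 215, 220, 225, 232, 236, 239, 239, 240, 228, 135, 56, 63, 64, 65, 66, 66, 65, 66, 66, 65, 66, 66, 66, 66, 66, 66, 67, 67, 67, 68, 67, 68, 67, 67, 67, 69, 67, 66, 67, 67, 66, 88, 133, 103, 150, 196, 221, 228, 231, 235, 238, 239, 238, 238, 238, 238, 238]
[238, 238, 238, 238, 238, 239, 230, 223, 221, 217, 214, 203, 177, 130, 59, 65, 67, 66, 65, 66, 66, 66, 66, 66, 66, 66, 67, 67, 67, 66, 67, 67, 66, 67, 67, 66, 67, 68, 67, 66, 67, 67, 67, 66, 67, 67, 65, 64, 112, 156, 220, 220, 226, 234, 231, 228, 224, 222, 220, 218, 217, 216]
[140, 135, 131, 131, 131, 153, 186, 36, 43, 45, 45, 46, 44, 45, 44, 43, 52, 77, 73, 74, 81, 94, 122, 148, 156, 120]
144 96.8687186822763 108.39742599438854 [611.35789945 180.6994111  144.        ] tool offset [-2.0066813   0.46442056 -5.70508215]
146.5 95.11704201272588 108.39742599438853 [610.90281905 182.04924714 146.5       ] tool offset [-0.58136135  0.46119238 -8.20460373]
149 93.3653653431756 108.39742599438856 [610.44773866 183.39908318 149.        ] tool offset [  0.8439586    0.4579642  -10.70412531]
```

>>> {"op": "send_rows", "data": {
  "series": [
    {"ax":0,"ay":0,"dx":-1,"dy":-3,"dz":0,"az":-0.1,"hand":0.7},
    {"ax":0,"ay":0,"dx":-2.5,"dy":-7.5,"dz":0,"az":-0.22,"hand":0.7},
    {"ax":0,"ay":0,"dx":-4,"dy":-12,"dz":0,"az":-0.34,"hand":0.7},
    {"ax":0,"ay":0,"dx":-5.3,"dy":-16.5,"dz":0,"az":-0.46,"hand":0.7},
    {"ax":0,"ay":0,"dx":-6.3,"dy":-20,"dz":0,"az":-0.55,"hand":0.7},
    {"ax":0,"ay":0,"dx":-6.85,"dy":-21.55,"dz":0.6,"az":-0.6,"hand":0.7},
    {"ax":0,"ay":0,"dx":-6.85,"dy":-21.55,"dz":1.3,"az":-0.6,"hand":0.7},
    {"ax":0,"ay":0,"dx":-6.85,"dy":-21.55,"dz":1.3,"az":-0.6,"hand":0.7},
    {"ax":0,"ay":0,"dx":-6.85,"dy":-21.55,"dz":1.3,"az":-0.6,"hand":0.7}
  ]
}}

```text
clock: 5.85
eef_pos: [429.8, 49.5, 125.1]
tool_rot: [3.141, -0.0, 2.496]
force: [0.8, 0.9, 0.7]
width: 49.6
gripper_force: 62.4
```

```bash
python3 - <<'E'
from h import *
mv(427.8,48.7,104,143)
g=get_image("wrist")
mv(427.8,48.7,104,143)
c=g["pixels"][120:380,240:400,::-1];cv2.imwrite("pics/w4.png",cv2.resize(c,None,fx=2.2,fy=2.2,interpolation=cv2.INTER_CUBIC))
np.save("w4.npy",g,allow_pickle=True)
E
```

```text
clk 5.85 pos [429.8  49.5 125.1] psi 143.01 F [0.8 0.9 0.7] w 49.6 gf 62
dx 0.11 dy -0.19 dz 2.11  ax 0.0002 ay -0.0001 az 0.0002
clk 5.90 pos [429.9  49.6 125.3] psi 143.03 F [ 0.5 -0.3  0.1] w 49.7 gf 62
dx 0.11 dy -0.20 dz 2.13  ax 0.0004 ay 0.0002 az 0.0006
```

View pics/w4.png

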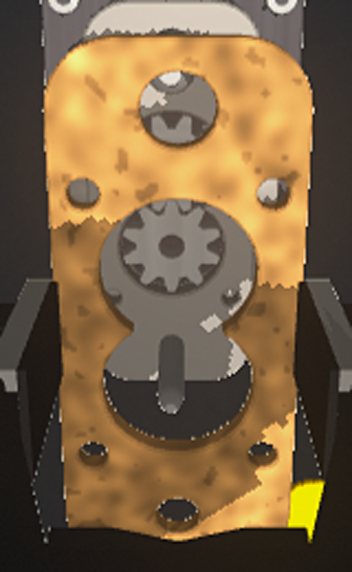

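The thick pin's tip shows through the large hole at about (318,154), and the thin tip is at (318,304), 3 px left of the hole axis. That agrees with the 2 mm of tool y still to go.

>>> {"op": "send_rows", "data": {
  "series": [
    {"ax":0,"ay":0,"dx":0.11,"dy":-0.2,"dz":0.5,"az":0,"hand":0.7},
    {"ax":0,"ay":0,"dx":0.11,"dy":-0.2,"dz":1.5,"az":0,"hand":0.7},
    {"ax":0,"ay":0,"dx":0.11,"dy":-0.2,"dz":2.2,"az":0,"hand":0.7},
    {"ax":0,"ay":0,"dx":0.11,"dy":-0.2,"dz":2.2,"az":0,"hand":0.7},
    {"ax":0,"ay":0,"dx":0.11,"dy":-0.2,"dz":2.2,"az":0,"hand":0.7}
  ]
}}

```text
clock: 6.4
eef_pos: [426.4, 47.8, 103.3]
tool_rot: [-3.141, -0.001, 2.496]
force: [0.2, 0.1, -0.9]
width: 49.5
gripper_force: 62.4
```

```bash
python3 - <<'E'
from h import *
for i in range(3):
    g=get_image("wrist");mv(427.8,48.7,80,143)
np.save("w5.npy",g,allow_pickle=True)
p=g["pixels"]; gr=cv2.cvtColor(p,cv2.COLOR_RGB2HSV)
# large hole rim and small hole by saturation (cork saturated)
m=cv2.inRange(gr,(5,60,60),(21,255,255));m=cv2.morphologyEx(m,cv2.MORPH_CLOSE,np.ones((3,3)))
cs,hi=cv2.findContours(m,cv2.RETR_CCOMP,cv2.CHAIN_APPROX_NONE)
for c,h in zip(cs,hi[0]):
    if h[3]>=0 and cv2.contourArea(c)>60: print(cv2.boundingRect(c),cv2.contourArea(c))
b=(gr[:,:,2]);print(b[150:176:2,306:338:2])
E
```

```text
clk 6.45 pos [426.6  47.8 103.6] psi 143.00 F [-0.2  0.4 -1. ] w 49.7 gf 62
dx -0.04 dy 0.14 dz 2.36  ax -0.0002 ay -0.0002 az -0.0001
clk 6.50 pos [426.8  47.8 103.8] psi 142.99 F [ 0.2 -1.5  0.2] w 49.9 gf 62
dx -0.03 dy 0.13 dz 2.38  ax 0.0002 ay 0.0001 az -0.0002
clk 6.55 pos [426.9  47.8 103.9] psi 142.99 F [-0.5  0.8 -0.3] w 49.6 gf 62
dx -0.02 dy 0.13 dz 2.39  ax 0.0003 ay 0.0003 az -0.0001
(34, 370, 16, 12) 121.0
(311, 346, 19, 11) 141.5
(348, 215, 10, 11) 69.0
(285, 210, 72, 111) 6108.5
(356, 201, 15, 12) 127.5
(271, 201, 14, 12) 120.5
(269, 163, 10, 13) 93.0
(303, 152, 36, 31) 840.5
(269, 141, 17, 14) 148.5
[[235 241 244 245 246 248 247 246 248 242 241 237 238 239 233 227]
 [233 239 244 247 233 206 206 180 196 221 221 248 247 238 233 230]
 [236 242 227 130 104 126 137 141 148 152 151 122 189 207 236 232]
 [243 214 134 102 127 138 142 146 152 157 159 160 106 116 238 236]
 [223 135 125 110 137 142 146 152 164 174 165 161 120 108 110 242]
 [151 141  99 115 135 144 148 228 233 231 233 169 162 119 104 182]
 [159 141 116 121 133 142 188 235 233 231 230 233 156 155 107  91]
 [224 137 143 112 131 139 219 233 233 233 232 233 155 150 103 130]
 [220 225 137  96 128 135 184 233 232 232 233 235 155 106 100 145]
 [220 220 223 168 118 131 134 227 234 234 232 149 149 113 108 143]
 [208 209 223 210 172 120 131 134 134 154 113 144 134 114 143 142]
 [139 140 134 138 216 118 124 127 132 137 128 132 123 143 142 142]
 [142 141 141 141 141 142 142 143 129 119 142 144 143 142 142 140]]
```

```bash
python3 - <<'E'
from h import *
g=np.load("w5.npy",allow_pickle=True).item();s=read_state();A=Ro.from_euler("xyz",s["tool_rot"]).inv()
p=cv2.cvtColor(g["pixels"],cv2.COLOR_RGB2GRAY)
t=np.argwhere(p[156:174,314:332]>215)+[156,314];c=t.mean(0)[::-1];print("tip px",c,len(t))
f=lambda uv,z:A.apply(ray(g,uv,z)[0]-s["eef_pos"])
print("tip",f(c,100),"hole top",f((320.6,167.3),s["eef_pos"][2]+7.9),"small",f((320.2,351.5),s["eef_pos"][2]+7.9))
print(p[338:362:2,300:342:2]); print(p[280:330:3,296:346:3])
E
```

```text
tip px [323.17582418 164.12087912] 91
tip [47.25630064  0.99579973  3.85375827] hole top [48.28656875 -0.17096206 -7.91304163] small [-46.69653459  -0.33365158  -7.88755677]
[[102 100 101 103 105 109 106 123 125 123 122 121 118 116 112 104  89  80
   95 123 134]
 [111 107 104 103 102 104 107 112 114 114 116 117 118 115 107 100 100  88
  105 123 132]
 [117 112 107 105 102 102 104 107 108 108 109 112 114 115 111 107 107 111
  116 122 124]
 [119 115 109 107 103 103 105 108 110 111 110 111 114 116 117 116 117 118
  121 121 117]
 [120 116 110 104 100 100 102 106 106 104 141 143 103 109 112 115 120 123
  124 123 119]
 [121 114 106  99  94  94  96 186  46  49  49  49  47  48 115 111 120 126
  128 127 122]
 [119 110 101  95  92  92 173  47  48  48  48  49  50  49  47 112 118 123
  126 125 118]
 [117 109 102 100  97  86  51  48  49  48  50  49  48  48  54  76 112 113
  114 116 109]
 [124 119 116 109  87  93  70  51  46  46  49  48  46  99  68  81 106 101
  104 132 190]
 [135 133 129 108 106  98  66  68 128  55  51  51 174  72  62 114  95  94
  124 186 189]
 [133 133 131 127 121 109  87  67  8
[... 650 characters left out ...]
114 113 114 114 113  72  75  74  72 118 116 115 116 115 115]
 [113 113 113 115 113 133 192  71  75  74  74 116 115 114 114 115 115]
 [113 114 114 114 198 189 189  70  74  74  72 106 115 115 114 115 114]
 [100 113 114 114 112 112 111  74  73  73  73 103 115 114 114 115 113]
 [ 77 117  45  46  47  46  46  72  74  73  72  96  47  47  46  54  72]
 [118  78  79  56  49  50  49  72  74  74  72 184  50  52  80  75  81]
 [139 129  86  80  79  77 119  73  76  76  70  64  65  75  79  99  99]
 [133 139 136 123  83  73  70  70  68  66  65  63  74 120 108  99  95]
 [138 133 131 129 126 113 107 102  98  94  93  97 116 123 106  90  89]
 [146 135 123 118 121 118 113 105 102 102 104 108 113 115 109 103 101]]
```

>>> {"op": "send_rows", "data": {
  "series": [
    {"ax":0,"ay":0,"dx":-0.05,"dy":0.12,"dz":0,"az":0,"hand":0.7},
    {"ax":0,"ay":0,"dx":-0.05,"dy":0.12,"dz":0,"az":0,"hand":0.7},
    {"ax":0,"ay":0,"dx":-0.05,"dy":0.12,"dz":0.4,"az":0,"hand":0.7},
    {"ax":0,"ay":0,"dx":-0.05,"dy":0.12,"dz":0.8,"az":0,"hand":0.7},
    {"ax":0,"ay":0,"dx":-0.05,"dy":0.12,"dz":1.2,"az":0,"hand":0.7},
    {"ax":0,"ay":0,"dx":-0.05,"dy":0.12,"dz":1.6,"az":0,"hand":0.7},
    {"ax":0,"ay":0,"dx":-0.05,"dy":0.12,"dz":1.9,"az":0,"hand":0.7},
    {"ax":0,"ay":0,"dx":-0.05,"dy":0.12,"dz":1.9,"az":0,"hand":0.7}
  ]
}}

```text
clock: 7.35
eef_pos: [427.4, 48.4, 84.2]
tool_rot: [-3.141, -0.001, 2.496]
force: [0.4, -0.3, -1.0]
width: 49.6
gripper_force: 62.4
```

>>> {"op": "send_rows", "data": {
  "series": [
    {"ax":0,"ay":0,"dx":0,"dy":0,"dz":0.5,"az":0,"hand":0.7},
    {"ax":0,"ay":0,"dx":0,"dy":0,"dz":1,"az":0,"hand":0.7},
    {"ax":0,"ay":0,"dx":0,"dy":0,"dz":1.5,"az":0,"hand":0.7},
    {"ax":0,"ay":0,"dx":0,"dy":0,"dz":2,"az":0,"hand":0.7},
    {"ax":0,"ay":0,"dx":0,"dy":0,"dz":2.4,"az":0,"hand":0.7},
    {"ax":0,"ay":0,"dx":0,"dy":0,"dz":2.6,"az":0,"hand":0.7},
    {"ax":0,"ay":0,"dx":0,"dy":0,"dz":2.6,"az":0,"hand":0.7}
  ]
}}

```text
clock: 8.05
eef_pos: [427.5, 48.4, 58.4]
tool_rot: [-3.141, -0.001, 2.496]
force: [-0.1, -0.3, 0.3]
width: 49.7
gripper_force: 62.4
```

>>> {"op": "send_rows", "data": {
  "series": [
    {"ax":0,"ay":0,"dx":0,"dy":0,"dz":0.1,"az":0,"hand":0.7},
    {"ax":0,"ay":0,"dx":0,"dy":0,"dz":0.2,"az":0,"hand":0.7},
    {"ax":0,"ay":0,"dx":0,"dy":0,"dz":0.25,"az":0,"hand":0.7},
    {"ax":0,"ay":0,"dx":0,"dy":0,"dz":0.25,"az":0,"hand":0.7}
  ]
}}

```text
clock: 8.45
eef_pos: [427.9, 48.4, 57.1]
tool_rot: [3.141, 0.001, 2.496]
force: [-1.0, -1.0, 10.2]
width: 49.6
gripper_force: 66.3
```

>>> {"op": "send_rows", "data": {
  "series": [
    {"ax":0,"ay":0,"dx":0,"dy":0,"dz":0.15,"az":0,"hand":0.15},
    {"ax":0,"ay":0,"dx":0,"dy":0,"dz":0.15,"az":0,"hand":0.15},
    {"ax":0,"ay":0,"dx":0,"dy":0,"dz":0.1,"az":0,"hand":0.15},
    {"ax":0,"ay":0,"dx":0,"dy":0,"dz":0,"az":0,"hand":0.15},
    {"ax":0,"ay":0,"dx":0,"dy":0,"dz":-2,"az":0,"hand":0.15},
    {"ax":0,"ay":0,"dx":0,"dy":0,"dz":-6,"az":0,"hand":0.15},
    {"ax":0,"ay":0,"dx":0,"dy":0,"dz":-10.5,"az":0,"hand":0.15},
    {"ax":0,"ay":0,"dx":0,"dy":0,"dz":-14.3,"az":0,"hand":0.15},
    {"ax":0,"ay":0,"dx":0,"dy":0,"dz":-14.3,"az":0,"hand":0.15},
    {"ax":0,"ay":0,"dx":0,"dy":0,"dz":-14.3,"az":0,"hand":0.15}
  ]
}}

```text
clock: 9.45
eef_pos: [428.1, 48.6, 200.0]
tool_rot: [3.14, 0.001, 2.496]
force: [0.0, -0.1, -0.1]
width: 72.6
gripper_force: 0.0
```

```bash
python3 - <<'E'
from h import *
g=get_image("wrist");np.save("w6.npy",g,allow_pickle=True)
hsv=cv2.cvtColor(g["pixels"],cv2.COLOR_RGB2HSV)
m=cv2.inRange(hsv,(5,60,50),(21,255,255));m=cv2.morphologyEx(m,cv2.MORPH_CLOSE,np.ones((3,3)));holes(g,m,65,(315,195))
a=np.radians(35.5);c=np.array([604,-192])-12*np.array([np.cos(a),np.sin(a)]);print(c)
mv(*c,160,35.5)
E
```

```text
rect [428.1  48. ] [ 52.5 123.9] axis -37.11
  hole [340.  220.2] [464.   43.8] [5.5 4.9]
  hole [299. 220.] [441.2  14.3] [5.3 5.6]
  hole [295.2 170.8] [403.3  39.6] [5.2 7.1]
  hole [319.9 186. ] [427.8  48.3] [33.1 58.4]
  hole [342.2 152.7] [415.1  81.7] [6.1 6.6]
  hole [297.5 152.5] [391.9  51.3] [6. 6.]
  hole [320.  133.5] [390.7  76.2] [15.9 15.9]
  hole [297.8 121.2] [371.6  67.6] [4.6 5.3]
[ 594.23061378 -198.96843547]
clk 9.50 pos [427.3  48.5 199. ] psi 143.01 F [ 1.1 -0.6  0.4] w 72.4 gf 0
dx -28.23 dy -9.72 dz 3.90  ax -0.0005 ay -0.0001 az 1.8764
```

>>> {"op": "send_rows", "data": {
  "series": [
    {"ax":0,"ay":0,"dx":-3,"dy":-1,"dz":-1,"az":0.14,"hand":0.15},
    {"ax":0,"ay":0,"dx":-7,"dy":-2.5,"dz":-1,"az":0.28,"hand":0.15},
    {"ax":0,"ay":0,"dx":-11,"dy":-4,"dz":-1,"az":0.42,"hand":0.15},
    {"ax":0,"ay":0,"dx":-15,"dy":-5.5,"dz":-1,"az":0.56,"hand":0.15},
    {"ax":0,"ay":0,"dx":-19,"dy":-7,"dz":-1,"az":0.7,"hand":0.15},
    {"ax":0,"ay":0,"dx":-23,"dy":-8.5,"dz":-1,"az":0.84,"hand":0.15},
    {"ax":0,"ay":0,"dx":-26,"dy":-9.3,"dz":-1,"az":0.98,"hand":0.15},
    {"ax":0,"ay":0,"dx":-28.2,"dy":-9.7,"dz":-1,"az":1.12,"hand":0.15},
    {"ax":0,"ay":0,"dx":-28.2,"dy":-9.7,"dz":-1,"az":1.26,"hand":0.15},
    {"ax":0,"ay":0,"dx":-28.2,"dy":-9.7,"dz":-1,"az":1.4,"hand":0.15}
  ]
}}

```text
clock: 10.5
eef_pos: [593.5, -199.6, 206.4]
tool_rot: [-3.137, 0.002, 1.088]
force: [1.0, 0.5, -0.3]
width: 72.6
gripper_force: 0.0
```

```bash
python3 -c "
from h import *
mv(594.2,-199,150,35.5)"
```

```text
clk 10.50 pos [ 593.5 -199.6  206.4] psi 62.35 F [ 1.   0.5 -0.3] w 72.6 gf 0
dx 0.10 dy 0.06 dz 5.64  ax -0.0037 ay 0.0028 az 0.4685
```

>>> {"op": "send_rows", "data": {
  "series": [
    {"ax":0,"ay":0,"dx":0.1,"dy":0.05,"dz":0,"az":0.15,"hand":0.15},
    {"ax":0,"ay":0,"dx":0.1,"dy":0.05,"dz":0,"az":0.3,"hand":0.15},
    {"ax":0,"ay":0,"dx":0.1,"dy":0.05,"dz":1,"az":0.43,"hand":0.15},
    {"ax":0,"ay":0,"dx":0.1,"dy":0.05,"dz":3,"az":0.47,"hand":0.15},
    {"ax":0,"ay":0,"dx":0.1,"dy":0.05,"dz":5.6,"az":0.47,"hand":0.15},
    {"ax":0,"ay":0,"dx":0.1,"dy":0.05,"dz":5.6,"az":0.47,"hand":0.15},
    {"ax":0,"ay":0,"dx":0.1,"dy":0.05,"dz":5.6,"az":0.47,"hand":0.15},
    {"ax":0,"ay":0,"dx":0.1,"dy":0.05,"dz":5.6,"az":0.47,"hand":0.15}
  ]
}}

```text
clock: 11.3
eef_pos: [595.7, -198.8, 153.7]
tool_rot: [3.141, 0.0, 0.625]
force: [-0.2, -0.7, 0.2]
width: 72.7
gripper_force: 0.0
```

```bash
python3 - <<'E'
from h import *
g=get_image("wrist");np.save("w7.npy",g,allow_pickle=True)
hsv=cv2.cvtColor(g["pixels"],cv2.COLOR_RGB2HSV)
v=hsv[:,:,2];print(v[100:240:20,270:370:5])
m=cv2.inRange(hsv,(0,0,100),(180,60,255));holes(g,m,8,(320,170))
h=cv2.inRange(hsv,(60,100,50),(90,255,255));print(cv2.boundingRect(max(cv2.findContours(h,0,1)[0],key=cv2.contourArea)))
mv(594.2,-199,5,35.5)
E
```

```text
[[ 58  58  58  59  59  59  53 108 108 109 108  97  98  96  57  62  61  62
   61  60]
 [ 60  59  61  61  57 228 228 229 231  63  65  64 232 227 226 224 173  63
   63  62]
 [ 60  60  62  62  61 199 149 224 224 224 223 223 222 223  79 187  55  63
   64  64]
 [ 60  60  63  62  62 219 218  57  65 220 219 219  65  58 217 215  56  64
   63  63]
 [ 59  61  61  61  60 210 211  59  64 212 211 214  65  63 131 130  62  62
   61  61]
 [ 60  59  61  61  60 125 129 124 125 125 126 126 127 127 125 126  60  60
   60  60]
 [ 56  59  58  59  59 120 120 121 122  57  60 106 122 122 122 122  59  59
   59  59]]
rect [ 603.9 -192. ] [124.3  51.9] axis 35.41
  hole [319.5 221.6] [ 564.5 -219.9] [11.1 11.3]
  hole [340.1 204.6] [ 589.6 -225.5] [7.5 7.5]
  hole [299.  204.5] [ 567.2 -194.5] [7.4 7.6]
  hole [331.5 172. ] [ 609.7 -200.8] [27.7 10. ]
  hole [308.4 171.3] [ 597.6 -183.3] [26.8  9.1]
  hole [341.7 137.2] [ 640.1 -189.5] [6.2 6.7]
  hole [298.4 137. ] [ 618.1 -158.7] [6.7 6.8]
  hole [320.4 117.1] [ 643.1 -164.4] [15.1 15. ]
(421, 88, 158, 120)
clk 11.35 pos [ 595.9 -198.8  154.1] psi 35.83 F [-0.4  0.4  0.5] w 72.3 gf 0
dx -0.16 dy -0.10 dz 14.91  ax 0.0013 ay -0.0005 az 0.0058
```

>>> {"op": "send_rows", "data": {
  "series": [
    {"ax":0,"ay":0,"dx":-0.16,"dy":-0.1,"dz":3,"az":0.007,"hand":0.15},
    {"ax":0,"ay":0,"dx":-0.16,"dy":-0.1,"dz":6,"az":0.007,"hand":0.15},
    {"ax":0,"ay":0,"dx":-0.16,"dy":-0.1,"dz":9,"az":0.007,"hand":0.15},
    {"ax":0,"ay":0,"dx":-0.16,"dy":-0.1,"dz":12,"az":0.007,"hand":0.15},
    {"ax":0,"ay":0,"dx":-0.16,"dy":-0.1,"dz":14.5,"az":0.007,"hand":0.15},
    {"ax":0,"ay":0,"dx":-0.16,"dy":-0.1,"dz":15.5,"az":0.007,"hand":0.15},
    {"ax":0,"ay":0,"dx":-0.16,"dy":-0.1,"dz":15.55,"az":0.007,"hand":0.15},
    {"ax":0,"ay":0,"dx":-0.16,"dy":-0.1,"dz":15.55,"az":0.007,"hand":0.15}
  ]
}}

```text
clock: 12.15
eef_pos: [594.5, -198.9, -1.0]
tool_rot: [3.14, -0.001, 0.619]
force: [-0.2, 0.9, -0.6]
width: 72.8
gripper_force: 0.0
```

>>> {"op": "send_rows", "data": {
  "series": [
    {"ax":0,"ay":0,"dx":0,"dy":0,"dz":0,"az":0,"hand":0.7},
    {"ax":0,"ay":0,"dx":0,"dy":0,"dz":0,"az":0,"hand":0.7},
    {"ax":0,"ay":0,"dx":0,"dy":0,"dz":0,"az":0,"hand":0.7},
    {"ax":0,"ay":0,"dx":0,"dy":0,"dz":0,"az":0,"hand":0.7},
    {"ax":0,"ay":0,"dx":0,"dy":0,"dz":0,"az":0,"hand":0.7}
  ]
}}

```text
clock: 12.65
eef_pos: [594.8, -198.8, -0.2]
tool_rot: [3.139, -0.002, 0.619]
force: [-1.2, 0.4, 5.6]
width: 49.6
gripper_force: 61.9
```

```bash
python3 -c "
from h import *
mv(594.1,-199,150,35.4)
g=get_image('wrist')
mv(594.1,-199,150,35.4)
np.save('w7b.npy',g,allow_pickle=True)"
```

```text
clk 12.65 pos [ 5.948e+02 -1.988e+02 -2.000e-01] psi 35.45 F [-1.2  0.4  5.6] w 49.6 gf 62
dx -0.04 dy 0.01 dz -15.02  ax 0.0024 ay -0.0018 az 0.0009
clk 12.70 pos [ 5.948e+02 -1.988e+02 -2.000e-01] psi 35.46 F [-0.6 -0.1  6. ] w 49.6 gf 62
dx -0.04 dy 0.01 dz -15.02  ax 0.0024 ay -0.0018 az 0.0010
```

>>> {"op": "send_rows", "data": {
  "series": [
    {"ax":0,"ay":0,"dx":0,"dy":0,"dz":-0.5,"az":0,"hand":0.7},
    {"ax":0,"ay":0,"dx":0,"dy":0,"dz":-2,"az":0,"hand":0.7},
    {"ax":0,"ay":0,"dx":0,"dy":0,"dz":-5,"az":0,"hand":0.7},
    {"ax":0,"ay":0,"dx":0,"dy":0,"dz":-8,"az":0,"hand":0.7},
    {"ax":0,"ay":0,"dx":0,"dy":0,"dz":-12,"az":0,"hand":0.7},
    {"ax":0,"ay":0,"dx":0,"dy":0,"dz":-15,"az":0,"hand":0.7},
    {"ax":0,"ay":0,"dx":0,"dy":0,"dz":-15,"az":0,"hand":0.7},
    {"ax":0,"ay":0,"dx":0,"dy":0,"dz":-15,"az":0,"hand":0.7}
  ]
}}

```text
clock: 13.5
eef_pos: [593.6, -197.8, 148.5]
tool_rot: [3.141, -0.001, 0.619]
force: [-1.0, -0.3, -3.3]
width: 49.7
gripper_force: 63.2
```

```bash
python3 - <<'E'
from h import *
g=get_image("wrist");np.save("w8.npy",g,allow_pickle=True);s=read_state();A=Ro.from_euler("xyz",s["tool_rot"]).inv()
mv(428.2,48.4,150,142.9)
for nm,G in (("grip",np.load("w7b.npy",allow_pickle=True).item()),("lift",g)):
    v=cv2.cvtColor(G["pixels"],cv2.COLOR_RGB2HSV)[:,:,2]
    print(nm)
    # dark large hole near centre column
    col=v[60:220,320].astype(int);e=np.flatnonzero(np.abs(np.diff(col))>35)+60;print("col",e.tolist())
    for r in (90,100,110,120,130,140,150): 
        row=v[r,230:410].astype(int);print(r,(np.flatnonzero(np.abs(np.diff(row))>35)+230).tolist())
E
```

```text
clk 13.55 pos [ 592.9 -197.3  147.2] psi 35.47 F [ 0.   0.7 -3.2] w 49.5 gf 63
dx 0.84 dy -29.57 dz -0.22  ax -0.0015 ay -0.0016 az -1.8751
grip
col [103, 104, 119, 120, 157]
90 []
100 []
110 [269, 270, 271, 369, 370]
120 [261, 262, 317, 323, 377, 378]
130 [257, 258, 303, 304, 336, 382, 383]
140 [257, 301, 302, 303, 338, 339, 382, 383]
150 [257, 304, 305, 334, 335, 383]
lift
col [103, 104, 105, 118, 119, 120, 157]
90 [406, 407]
100 [390, 391, 392]
110 [270, 271, 369, 385]
120 [261, 262, 263, 316, 326, 377, 378, 383, 389]
130 [257, 258, 259, 302, 304, 336, 337, 338, 381, 383, 384, 385, 407]
140 [257, 258, 300, 301, 302, 338, 340, 382, 383, 390, 391]
150 [257, 304, 305, 335, 336, 383, 402, 403]
```

```bash
python3 - <<'E'
from h import *
g=np.load("w7b.npy",allow_pickle=True).item()
h=ray(g,(320.2,138.6),8)[0];a=np.radians(35.41);c=h[:2]-48*np.array([np.cos(a),np.sin(a)]);print("hole",h,"centre from near view",c)
d=c-np.array([594.8,-198.8]);print("off x %.2f"%(d@[np.cos(a),np.sin(a)]),"y %.2f"%(d@[np.sin(a),-np.cos(a)]))
a=np.radians(142.9);t=np.array([428.15,48.35])-11.2*np.array([np.cos(a),np.sin(a)]);print(t);mv(*t,135,142.9)
E
```

```text
hole [ 643.22294195 -163.96194739    8.        ] centre from near view [ 604.10166133 -191.77427204]
off x 11.65 y -0.34
[437.08294     41.59407054]
clk 13.55 pos [ 592.9 -197.3  147.2] psi 35.47 F [ 0.   0.7 -3.2] w 49.5 gf 63
dx 1.17 dy -28.49 dz 1.27  ax -0.0015 ay -0.0016 az -1.8751
```

>>> {"op": "send_rows", "data": {
  "series": [
    {"ax":0,"ay":0,"dx":0,"dy":-2,"dz":-1,"az":0,"hand":0.7},
    {"ax":0,"ay":0,"dx":0.1,"dy":-5,"dz":-1,"az":-0.13,"hand":0.7},
    {"ax":0,"ay":0,"dx":0.3,"dy":-9,"dz":-1,"az":-0.27,"hand":0.7},
    {"ax":0,"ay":0,"dx":0.5,"dy":-13,"dz":-1,"az":-0.41,"hand":0.7},
    {"ax":0,"ay":0,"dx":0.7,"dy":-17,"dz":-1,"az":-0.55,"hand":0.7},
    {"ax":0,"ay":0,"dx":0.9,"dy":-21,"dz":-1,"az":-0.69,"hand":0.7},
    {"ax":0,"ay":0,"dx":1,"dy":-24,"dz":-1,"az":-0.83,"hand":0.7},
    {"ax":0,"ay":0,"dx":1.1,"dy":-26.5,"dz":-1,"az":-0.97,"hand":0.7},
    {"ax":0,"ay":0,"dx":1.2,"dy":-28,"dz":-1,"az":-1.11,"hand":0.7},
    {"ax":0,"ay":0,"dx":1.2,"dy":-28.5,"dz":-1,"az":-1.25,"hand":0.7}
  ]
}}

```text
clock: 14.55
eef_pos: [435.4, 42.9, 156.5]
tool_rot: [-3.137, -0.002, 1.878]
force: [-0.2, 0.3, -3.5]
width: 49.7
gripper_force: 63.4
```

```bash
python3 -c "
from h import *
mv(437.2,41.5,130,142.9)"
```

```text
clk 14.55 pos [435.4  42.9 156.5] psi 107.58 F [-0.2  0.3 -3.5] w 49.7 gf 63
dx -0.19 dy 0.14 dz 2.65  ax -0.0035 ay -0.0030 az -0.6165
```

>>> {"op": "send_rows", "data": {
  "series": [
    {"ax":0,"ay":0,"dx":-0.1,"dy":0.1,"dz":0,"az":-0.14,"hand":0.7},
    {"ax":0,"ay":0,"dx":-0.2,"dy":0.1,"dz":0,"az":-0.28,"hand":0.7},
    {"ax":0,"ay":0,"dx":-0.2,"dy":0.1,"dz":0,"az":-0.42,"hand":0.7},
    {"ax":0,"ay":0,"dx":-0.2,"dy":0.1,"dz":0.5,"az":-0.55,"hand":0.7},
    {"ax":0,"ay":0,"dx":-0.2,"dy":0.1,"dz":1.5,"az":-0.605,"hand":0.7},
    {"ax":0,"ay":0,"dx":-0.2,"dy":0.1,"dz":2.6,"az":-0.605,"hand":0.7},
    {"ax":0,"ay":0,"dx":-0.2,"dy":0.1,"dz":2.6,"az":-0.605,"hand":0.7},
    {"ax":0,"ay":0,"dx":-0.2,"dy":0.1,"dz":2.6,"az":-0.605,"hand":0.7},
    {"ax":0,"ay":0,"dx":-0.2,"dy":0.1,"dz":2.6,"az":-0.605,"hand":0.7},
    {"ax":0,"ay":0,"dx":-0.2,"dy":0.1,"dz":2.6,"az":-0.605,"hand":0.7}
  ]
}}

```text
clock: 15.55
eef_pos: [439.8, 39.4, 132.0]
tool_rot: [3.141, 0.0, 2.474]
force: [-0.1, 0.1, -2.7]
width: 49.9
gripper_force: 63.4
```

```bash
python3 -c "
from h import *
for i in range(3):
    mv(437.2,41.5,106,142.9);g=get_image('wrist')
"
```

```text
clk 15.55 pos [439.8  39.4 132. ] psi 141.74 F [-0.1  0.1 -2.7] w 49.9 gf 63
dx 0.34 dy 0.01 dz 2.60  ax 0.0003 ay 0.0003 az -0.0202
clk 15.60 pos [439.8  39.4 132. ] psi 141.74 F [ 0.7 -0.  -4.2] w 49.6 gf 63
dx 0.34 dy 0.00 dz 2.60  ax 0.0004 ay 0.0004 az -0.0202
clk 15.65 pos [439.8  39.4 132. ] psi 141.75 F [ 0.7 -0.1 -3.3] w 49.7 gf 63
dx 0.34 dy 0.00 dz 2.60  ax 0.0004 ay 0.0004 az -0.0201
```

>>> {"op": "send_rows", "data": {
  "series": [
    {"ax":0,"ay":0,"dx":0.34,"dy":0,"dz":1,"az":-0.02,"hand":0.7},
    {"ax":0,"ay":0,"dx":0.34,"dy":0,"dz":2,"az":-0.02,"hand":0.7},
    {"ax":0,"ay":0,"dx":0.34,"dy":0,"dz":2.5,"az":-0.02,"hand":0.7},
    {"ax":0,"ay":0,"dx":0.34,"dy":0,"dz":2.5,"az":-0.02,"hand":0.7},
    {"ax":0,"ay":0,"dx":0.34,"dy":0,"dz":2.5,"az":-0.02,"hand":0.7},
    {"ax":0,"ay":0,"dx":0.34,"dy":0,"dz":2.5,"az":-0.02,"hand":0.7}
  ]
}}

```text
clock: 16.3
eef_pos: [437.3, 41.3, 106.9]
tool_rot: [3.141, 0.0, 2.494]
force: [0.3, -0.1, -3.2]
width: 49.8
gripper_force: 63.4
```

```bash
python3 - <<'E'
from h import *
for i in range(2):
    g=get_image("wrist");mv(437.2,41.5,85,142.9)
np.save("w9.npy",g,allow_pickle=True)
s=read_state();A=Ro.from_euler("xyz",s["tool_rot"]).inv()
v=cv2.cvtColor(g["pixels"],cv2.COLOR_RGB2GRAY)
print(proj(g,[389.9,76.9,100])) 
np.set_printoptions(linewidth=200);print(v[110:164:3,294:346:2])
E
```

```text
clk 16.35 pos [437.3  41.4 107. ] psi 142.87 F [-0.6  0.2 -2.9] w 49.8 gf 63
dx 0.01 dy 0.01 dz 2.20  ax 0.0004 ay 0.0005 az -0.0005
clk 16.40 pos [437.2  41.4 107. ] psi 142.87 F [ 0.   0.3 -3.4] w 49.5 gf 63
dx 0.01 dy 0.01 dz 2.20  ax 0.0004 ay 0.0004 az -0.0004
[[320.32687877 136.63634497]]
[[202 203 203 204 205 206 206 206 206 207 207 206 207 208 208 208 208 208 209 209 209 208 208 209 208 208]
 [202 203 202 203 203 203 205 206 206 206 207 207 207 207 207 208 208 208 208 207 207 208 208 208 208 207]
 [201 202 202 202 204 203 204 204 205 204 204 206 207 207 207 207 207 207 206 207 207 207 207 206 207 208]
 [200 200 202 203 203 203 203 204 204 207 200 196 178 160 159 177 199 209 207 207 207 207 207 207 206 206]
 [200 200 199 201 201 203 203 207 157 118  87  88  92 106  95  91  85  90 114 200 208 206 206 207 206 206]
 [199 200 200 200 201 203 194 137  81 102 125 142 152 155 158 119 156 105  86 145 119 202 205 204 205 205]
 [198 199 199 200 201 178 122 147 111 134 143 150 156 150 165 165 162 160 111  91  99 122 202 205 205 204]
 [198 198 198 199 200 108 100 100 126 142 151 154 227 2
[... 422 characters left out ...]
 138 139 111 147 146 132 107 133 135 144  71 172 201 200]
 [193 194 195 196 174 101 185 221 215 216 149 134 113 126 122 110 114 142 140 138 142  64 130 204 200 200]
 [193 194 194 195 196 160  77 134 200 208 210 127 136 143 148 150 148 144 140 133  67 119 189 199 198 198]
 [192 192 193 193 194 196 163 114  74 106 130 140 145 150 152 151 146 132  79  70 134 189 199 198 199 198]
 [191 192 193 193 192 193 194 196 148 114  84  73  72  66  72  71  75  85 102 176 199 197 197 197 197 197]
 [191 191 191 192 192 193 193 192 193 195 185 163 154 152 150 153 175 199 196 196 196 196 196 196 197 196]
 [190 190 190 191 191 191 192 193 194 193 193 193 193 194 194 194 195 195 196 195 194 195 195 195 195 195]]
```

```bash
python3 - <<'E'
from h import *
g=np.load("w9.npy",allow_pickle=True).item();s=read_state();A=Ro.from_euler("xyz",s["tool_rot"]).inv()
v=cv2.cvtColor(g["pixels"],cv2.COLOR_RGB2GRAY);t=np.argwhere(v[125:147,308:332]>225)+[125,308];c=t.mean(0)[::-1]
m=(v<185).astype(np.uint8);m[:114]=0;m[163:]=0;m[:,:296]=0;m[:,346:]=0
k=max(cv2.findContours(m,0,1)[0],key=cv2.contourArea);e=cv2.fitEllipse(cv2.convexHull(k));print(c,e)
f=lambda uv,z:A.apply(ray(g,uv,z)[0]-s["eef_pos"])
print("tip",f(c,100),"hole",f(e[0],s["eef_pos"][2]+8.2))
E
```

```text
[320.58 135.96] ((320.6468505859375, 138.7057647705078), (39.7459716796875, 40.03377151489258), 6.32509183883667)
tip [59.4669169  -0.12817229  6.96160554] hole [60.12701462 -0.09585747 -8.22707076]
```

>>> {"op": "send_rows", "data": {
  "series": [
    {"ax":0,"ay":0,"dx":-0.03,"dy":0,"dz":0.4,"az":0,"hand":0.7},
    {"ax":0,"ay":0,"dx":-0.03,"dy":0,"dz":0.8,"az":0,"hand":0.7},
    {"ax":0,"ay":0,"dx":-0.03,"dy":0,"dz":1.2,"az":0,"hand":0.7},
    {"ax":0,"ay":0,"dx":-0.03,"dy":0,"dz":1.6,"az":0,"hand":0.7},
    {"ax":0,"ay":0,"dx":-0.03,"dy":0,"dz":2,"az":0,"hand":0.7},
    {"ax":0,"ay":0,"dx":-0.03,"dy":0,"dz":2.3,"az":0,"hand":0.7},
    {"ax":0,"ay":0,"dx":-0.03,"dy":0,"dz":2.3,"az":0,"hand":0.7}
  ]
}}

```text
clock: 17.1
eef_pos: [436.9, 41.2, 83.3]
tool_rot: [-3.141, -0.001, 2.494]
force: [-0.9, -0.4, -2.2]
width: 49.6
gripper_force: 63.4
```

>>> {"op": "send_rows", "data": {
  "series": [
    {"ax":0,"ay":0,"dx":0,"dy":0,"dz":0.5,"az":0,"hand":0.7},
    {"ax":0,"ay":0,"dx":0,"dy":0,"dz":1,"az":0,"hand":0.7},
    {"ax":0,"ay":0,"dx":0,"dy":0,"dz":1.3,"az":0,"hand":0.7},
    {"ax":0,"ay":0,"dx":0,"dy":0,"dz":1.5,"az":0,"hand":0.7},
    {"ax":0,"ay":0,"dx":0,"dy":0,"dz":1.6,"az":0,"hand":0.7},
    {"ax":0,"ay":0,"dx":0,"dy":0,"dz":1.6,"az":0,"hand":0.7}
  ]
}}

```text
clock: 17.7
eef_pos: [437.2, 41.2, 67.6]
tool_rot: [-3.141, -0.0, 2.494]
force: [0.5, 0.6, -2.7]
width: 49.5
gripper_force: 63.4
```

>>> {"op": "send_rows", "data": {
  "series": [
    {"ax":0,"ay":0,"dx":0,"dy":0,"dz":0.1,"az":0,"hand":0.7},
    {"ax":0,"ay":0,"dx":0,"dy":0,"dz":0.2,"az":0,"hand":0.7},
    {"ax":0,"ay":0,"dx":0,"dy":0,"dz":0.25,"az":0,"hand":0.7},
    {"ax":0,"ay":0,"dx":0,"dy":0,"dz":0.25,"az":0,"hand":0.7}
  ]
}}

```text
clock: 18.1
eef_pos: [437.2, 41.3, 65.2]
tool_rot: [3.141, 0.0, 2.494]
force: [0.2, 0.2, -2.8]
width: 49.8
gripper_force: 63.4
```

>>> {"op": "send_rows", "data": {
  "series": [
    {"ax":0,"ay":0,"dx":0,"dy":0,"dz":0.1,"az":0,"hand":0.7},
    {"ax":0,"ay":0,"dx":0,"dy":0,"dz":0.15,"az":0,"hand":0.7},
    {"ax":0,"ay":0,"dx":0,"dy":0,"dz":0.15,"az":0,"hand":0.7}
  ]
}}

```text
clock: 18.4
eef_pos: [437.3, 41.3, 64.7]
tool_rot: [3.141, 0.0, 2.494]
force: [-1.7, -0.0, 11.8]
width: 49.8
gripper_force: 65.0
```

>>> {"op": "send_rows", "data": {
  "series": [
    {"ax":0,"ay":0,"dx":0,"dy":0,"dz":0,"az":0,"hand":0.15},
    {"ax":0,"ay":0,"dx":0,"dy":0,"dz":0,"az":0,"hand":0.15},
    {"ax":0,"ay":0,"dx":0,"dy":0,"dz":0,"az":0,"hand":0.15},
    {"ax":0,"ay":0,"dx":0,"dy":0,"dz":0,"az":0,"hand":0.15},
    {"ax":0,"ay":0,"dx":0,"dy":0,"dz":-2,"az":0,"hand":0.15},
    {"ax":0,"ay":0,"dx":0,"dy":0,"dz":-6,"az":0,"hand":0.15},
    {"ax":0,"ay":0,"dx":1,"dy":0,"dz":-10,"az":0,"hand":0.15},
    {"ax":0,"ay":0,"dx":1,"dy":0,"dz":-13.5,"az":0,"hand":0.15},
    {"ax":0,"ay":0,"dx":1,"dy":0,"dz":-13.5,"az":0,"hand":0.15},
    {"ax":0,"ay":0,"dx":1,"dy":0,"dz":-13.5,"az":0,"hand":0.15}
  ]
}}

```text
clock: 19.4
eef_pos: [429.5, 47.6, 199.2]
tool_rot: [3.14, 0.001, 2.494]
force: [-0.1, 0.8, 0.5]
width: 72.6
gripper_force: 0.0
```

```bash
python3 - <<'E'
from h import *
g=get_image("wrist");np.save("w10.npy",g,allow_pickle=True)
hsv=cv2.cvtColor(g["pixels"],cv2.COLOR_RGB2HSV)
v=hsv[:,:,2];np.set_printoptions(linewidth=200);print(v[115:275:15,275:360:5])
m=cv2.inRange(hsv,(5,80,60),(21,255,255));print("cork px left in pump area",m[110:275,270:360].sum()//255)
t=get_image("top");T=cv2.cvtColor(t["pixels"],cv2.COLOR_RGB2GRAY)
q=((T<235)&(T>60)).astype(np.uint8);
mv(424,312,120,83.8)
E
```

```text
[[109 206 233 106 101 179 178 178 179 180 180 180 180 184 103 107 233]
 [105 102 107 171 171 171 173 102 121 142 136 150 176 175 176 177 108]
 [ 85 103 105 169 168 168 169 169 171 171 171 172 172 173 173 175 103]
 [ 41 102 105 166 163 163 165 165 165 167 167 167 167 167 168 171 101]
 [ 45  65 110 149 159 159  99 214 162 161 163 225  66 163 163 137 189]
 [ 45  65  70  83  97  97 118  73 151 159 158  63 137 159 159 109  85]
 [ 42  63  65  69  93  94  95  95  96  97  97  97  98  98  97  66  75]
 [ 43  62  63  64  50 102  93  92  92  93  94  94  94 102  64 103 100]
 [ 42  43  62  62  89  89  90  89  90  67  98 147 147 148 149 100  99]
 [ 42  43  42  42  38  87  88  88  88 124 146 145 146 146  43  44  43]
 [ 41  41  39  43  41  42  42  41  42  43  42  43  42  44  43  44  43]]
cork px left in pump area 122
clk 19.50 pos [428.4  47.3 197.9] psi 142.89 F [ 0.   0.1 -1. ] w 72.8 gf 0
dx 16.31 dy 20.86 dz 7.78  ax -0.0020 ay -0.0006 az 1.0313
```

>>> {"op": "send_rows", "data": {
  "series": [
    {"ax":0,"ay":0,"dx":2,"dy":3,"dz":0,"az":0.14,"hand":0.15},
    {"ax":0,"ay":0,"dx":5,"dy":6.5,"dz":0,"az":0.28,"hand":0.15},
    {"ax":0,"ay":0,"dx":8,"dy":10,"dz":0,"az":0.42,"hand":0.15},
    {"ax":0,"ay":0,"dx":11,"dy":14,"dz":0,"az":0.56,"hand":0.15},
    {"ax":0,"ay":0,"dx":14,"dy":18,"dz":1,"az":0.7,"hand":0.15},
    {"ax":0,"ay":0,"dx":16.3,"dy":20.9,"dz":3,"az":0.84,"hand":0.15},
    {"ax":0,"ay":0,"dx":16.3,"dy":20.9,"dz":5.5,"az":0.98,"hand":0.15},
    {"ax":0,"ay":0,"dx":16.3,"dy":20.9,"dz":5.5,"az":1.03,"hand":0.15},
    {"ax":0,"ay":0,"dx":16.3,"dy":20.9,"dz":5.5,"az":1.03,"hand":0.15},
    {"ax":0,"ay":0,"dx":16.3,"dy":20.9,"dz":5.5,"az":1.03,"hand":0.15}
  ]
}}

```text
clock: 20.5
eef_pos: [425.2, 311.6, 142.8]
tool_rot: [-3.141, 0.002, 1.464]
force: [-0.0, 0.7, 0.6]
width: 72.9
gripper_force: 0.0
```

```bash
python3 - <<'E'
from h import *
g=get_image("wrist");np.save("w11.npy",g,allow_pickle=True)
mv(424,312,120,83.8)
cv2.imwrite("pics/w11.png",g["pixels"][60:300,190:450,::-1].repeat(2,0).repeat(2,1))
E
```

```text
clk 20.55 pos [425.5 311.7 143.3] psi 83.89 F [-0.6 -0.   0.1] w 72.7 gf 0
dx 0.01 dy -0.15 dz 2.33  ax -0.0004 ay 0.0007 az 0.0015
```

View pics/w11.png

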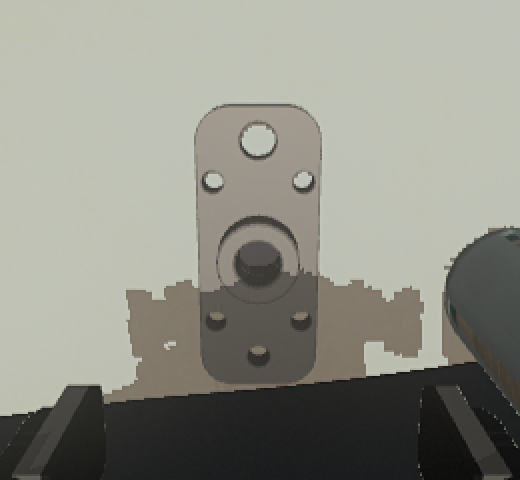

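The cover's large hole is at about (319,130), towards tool +x, its small one at (319,237.5), and its edges at v 112/251.5. The bottle is well to the right.

```bash
python3 - <<'E'
from h import *
g=np.load("w11.npy",allow_pickle=True).item()
r=lambda u,v:ray(g,(u,v),14)[0][:2]
L,S=r(319.2,130),r(319.3,237.5);d=L-S;print(L,S,np.hypot(*d),np.degrees(np.arctan2(d[1],d[0])),"mid",(L+S)/2)
a,b=r(319,112),r(319,251.5);print("ends",np.hypot(*(a-b)),(a+b)/2)
a,b=r(287.5,135),r(350.5,135);print("sides",np.hypot(*(a-b)),(a+b)/2);a2,b2=r(290.5,235),r(348.2,235);print(np.hypot(*(a2-b2)),(a2+b2)/2)
d=(a+b-a2-b2);print(np.degrees(np.arctan2(d[1],d[0])))
E
```

```text
[428.89288465 360.97238787] [418.73283041 265.75852518] 95.75440643292508 83.90914611205493 mid [423.81285753 313.36545652]
ends 124.00707996474421 [423.60808789 313.49498025]
sides 51.695087105920486 [428.2924169  356.97668781]
52.10464322209658 [419.03579798 268.20207432]
84.04722255557184
```

>>> {"op": "send_rows", "data": {
  "series": [
    {"ax":0,"ay":0,"dx":0.15,"dy":-0.2,"dz":3,"az":0,"hand":0.15},
    {"ax":0,"ay":0,"dx":0.15,"dy":-0.2,"dz":6,"az":0,"hand":0.15},
    {"ax":0,"ay":0,"dx":0.15,"dy":-0.2,"dz":9,"az":0,"hand":0.15},
    {"ax":0,"ay":0,"dx":0.15,"dy":-0.2,"dz":12,"az":0,"hand":0.15},
    {"ax":0,"ay":0,"dx":0.15,"dy":-0.2,"dz":13.8,"az":0,"hand":0.15},
    {"ax":0,"ay":0,"dx":0.15,"dy":-0.2,"dz":14.3,"az":0,"hand":0.15},
    {"ax":0,"ay":0,"dx":0.15,"dy":-0.2,"dz":14.3,"az":0,"hand":0.15},
    {"ax":0,"ay":0,"dx":0.15,"dy":-0.2,"dz":14.3,"az":0,"hand":0.15}
  ]
}}

```text
clock: 21.35
eef_pos: [424.4, 314.2, 1.7]
tool_rot: [3.14, -0.001, 1.464]
force: [0.9, -0.5, -1.3]
width: 72.3
gripper_force: 0.0
```

>>> {"op": "send_rows", "data": {
  "series": [
    {"ax":0,"ay":0,"dx":0,"dy":0,"dz":0,"az":0,"hand":0.7},
    {"ax":0,"ay":0,"dx":0,"dy":0,"dz":0,"az":0,"hand":0.7},
    {"ax":0,"ay":0,"dx":0,"dy":0,"dz":0,"az":0,"hand":0.7},
    {"ax":0,"ay":0,"dx":0,"dy":0,"dz":0,"az":0,"hand":0.7},
    {"ax":0,"ay":0,"dx":0,"dy":0,"dz":0,"az":0,"hand":0.7}
  ]
}}

```text
clock: 21.85
eef_pos: [424.0, 314.5, 2.2]
tool_rot: [3.14, -0.002, 1.464]
force: [-1.4, -0.6, 7.6]
width: 50.4
gripper_force: 62.1
```

```bash
python3 -c "
from h import *
mv(423.7,313.4,150,83.95)
g=get_image('wrist')
mv(423.7,313.4,150,83.95)"
```

```text
clk 21.85 pos [424.  314.5   2.2] psi 83.89 F [-1.4 -0.6  7.6] w 50.4 gf 62
dx -0.09 dy -0.00 dz -14.78  ax 0.0012 ay -0.0017 az -0.0010
clk 21.90 pos [424.  314.6   2.2] psi 83.89 F [-1.7 -0.5  6.8] w 50.3 gf 62
dx -0.09 dy -0.00 dz -14.78  ax 0.0012 ay -0.0018 az -0.0011
```

>>> {"op": "send_rows", "data": {
  "series": [
    {"ax":0,"ay":0,"dx":0,"dy":0,"dz":-0.5,"az":0,"hand":0.7},
    {"ax":0,"ay":0,"dx":0,"dy":0,"dz":-2,"az":0,"hand":0.7},
    {"ax":0,"ay":0,"dx":0,"dy":0,"dz":-5,"az":0,"hand":0.7},
    {"ax":0,"ay":0,"dx":0,"dy":0,"dz":-9,"az":0,"hand":0.7},
    {"ax":0,"ay":0,"dx":0,"dy":0,"dz":-13,"az":0,"hand":0.7},
    {"ax":0,"ay":0,"dx":0,"dy":0,"dz":-14.8,"az":0,"hand":0.7},
    {"ax":0,"ay":0,"dx":0,"dy":0,"dz":-14.8,"az":0,"hand":0.7},
    {"ax":0,"ay":0,"dx":0,"dy":0,"dz":-14.8,"az":0,"hand":0.7}
  ]
}}

```text
clock: 22.7
eef_pos: [422.7, 314.1, 148.4]
tool_rot: [-3.141, -0.0, 1.464]
force: [-1.0, 0.5, -3.5]
width: 50.1
gripper_force: 63.5
```

```bash
python3 -c "
from h import *
g=get_image('wrist')
mv(427.35,48.95,150,142.9)"
```

```text
clk 22.75 pos [422.3 313.8 147.7] psi 83.90 F [-0.2 -0.1 -2.2] w 50.0 gf 64
dx -26.28 dy 3.31 dz -0.21  ax -0.0023 ay 0.0000 az -1.0298
```

>>> {"op": "send_rows", "data": {
  "series": [
    {"ax":0,"ay":0,"dx":-3,"dy":0.4,"dz":0,"az":-0.14,"hand":0.7},
    {"ax":0,"ay":0,"dx":-7,"dy":0.9,"dz":0,"az":-0.28,"hand":0.7},
    {"ax":0,"ay":0,"dx":-11,"dy":1.4,"dz":0,"az":-0.42,"hand":0.7},
    {"ax":0,"ay":0,"dx":-15,"dy":1.9,"dz":0,"az":-0.56,"hand":0.7},
    {"ax":0,"ay":0,"dx":-19,"dy":2.4,"dz":0,"az":-0.7,"hand":0.7},
    {"ax":0,"ay":0,"dx":-23,"dy":2.9,"dz":0,"az":-0.84,"hand":0.7},
    {"ax":0,"ay":0,"dx":-25.5,"dy":3.2,"dz":0,"az":-0.96,"hand":0.7},
    {"ax":0,"ay":0,"dx":-26.3,"dy":3.3,"dz":0,"az":-1.03,"hand":0.7},
    {"ax":0,"ay":0,"dx":-26.3,"dy":3.3,"dz":0.5,"az":-1.03,"hand":0.7},
    {"ax":0,"ay":0,"dx":-26.3,"dy":3.3,"dz":1.5,"az":-1.03,"hand":0.7}
  ]
}}

```text
clock: 23.75
eef_pos: [428.1, 49.3, 132.8]
tool_rot: [3.141, -0.001, 2.492]
force: [0.7, 0.5, -3.2]
width: 49.7
gripper_force: 63.5
```

>>> {"op": "send_rows", "data": {
  "series": [
    {"ax":0,"ay":0,"dx":0,"dy":0,"dz":0.5,"az":0,"hand":0.7},
    {"ax":0,"ay":0,"dx":0,"dy":0,"dz":0.5,"az":0,"hand":0.7},
    {"ax":0,"ay":0,"dx":0,"dy":0,"dz":0.5,"az":0,"hand":0.7}
  ]
}}

```text
clock: 24.05
eef_pos: [427.9, 49.6, 128.2]
tool_rot: [-3.141, -0.001, 2.495]
force: [-0.3, -0.4, -3.2]
width: 50.0
gripper_force: 63.4
```

```bash
python3 -c "
from h import *
g=get_image('wrist')
mv(427.35,48.95,110,142.9)"
```

```text
clk 24.10 pos [428.2  49.5 128.5] psi 142.93 F [-0.1 -0.9 -3.1] w 50.3 gf 63
dx 0.03 dy -0.10 dz 1.85  ax -0.0002 ay -0.0002 az 0.0006
```

Down to just above the pins (underside at about 106 mm) for a check.

>>> {"op": "send_rows", "data": {
  "series": [
    {"ax":0,"ay":0,"dx":0.03,"dy":-0.1,"dz":0.8,"az":0,"hand":0.7},
    {"ax":0,"ay":0,"dx":0.03,"dy":-0.1,"dz":1.6,"az":0,"hand":0.7},
    {"ax":0,"ay":0,"dx":0.03,"dy":-0.1,"dz":2.0,"az":0,"hand":0.7},
    {"ax":0,"ay":0,"dx":0.03,"dy":-0.1,"dz":2.0,"az":0,"hand":0.7},
    {"ax":0,"ay":0,"dx":0.03,"dy":-0.1,"dz":2.0,"az":0,"hand":0.7},
    {"ax":0,"ay":0,"dx":0.03,"dy":-0.1,"dz":2.0,"az":0,"hand":0.7}
  ]
}}

```text
clock: 24.7
eef_pos: [427.6, 48.3, 108.8]
tool_rot: [3.141, 0.0, 2.494]
force: [-0.3, 0.0, -3.7]
width: 50.2
gripper_force: 63.4
```

```bash
python3 - <<'E'
from h import *
for i in range(2):
    g=get_image("wrist");mv(427.35,48.95,85,142.9)
np.save("w12.npy",g,allow_pickle=True)
s=read_state();A=Ro.from_euler("xyz",s["tool_rot"]).inv();f=lambda uv,z:A.apply(ray(g,uv,z)[0]-s["eef_pos"])
zt=s["eef_pos"][2]-2.2+14;v=cv2.cvtColor(g["pixels"],cv2.COLOR_RGB2GRAY)
a=np.radians(142.9);C=proj(g,[428.15+48*np.cos(a),48.35+48*np.sin(a),zt])[0];print("expected hole px",C,"expected tip px",proj(g,[428.15+48*np.cos(a),48.35+48*np.sin(a),100])[0])
u0,v0=int(C[0]),int(C[1]);np.set_printoptions(linewidth=200);print(v0-27,u0-26);print(v[v0-27:v0+28:3,u0-26:u0+27:2])
E
```

```text
clk 24.75 pos [427.6  48.3 108.9] psi 142.88 F [-0.7 -0.1 -1.9] w 50.3 gf 63
dx 0.06 dy 0.03 dz 2.39  ax 0.0003 ay 0.0003 az -0.0004
clk 24.80 pos [427.6  48.4 108.9] psi 142.88 F [ 0.1  0.  -3.1] w 50.2 gf 63
dx 0.05 dy 0.03 dz 2.39  ax 0.0004 ay 0.0003 az -0.0003
expected hole px [321.67070362 170.86017236] expected tip px [321.52870435 161.16785792]
143 295
[[201 201 202 202 202 202 203 203 203 203 203 203 203 203 203 203 204 205 204 204 205 205 205 204 204 204 203]
 [201 201 201 201 201 202 202 202 203 203 203 204 203 203 203 204 203 203 203 204 204 204 204 204 204 204 203]
 [200 200 201 201 201 201 202 201 201 202 202 202 203 203 203 203 203 204 203 203 203 203 203 203 204 203 203]
 [199 200 200 201 201 201 201 202 201 203 203 198 195 195 199 202 205 203 203 203 203 203 203 203 203 202 202]
 [199 199 200 200 200 200 201 197 156 132 130 134 143 153 149 146 111 138 196 204 203 203 202 203 203 203 201]
 [198 199 199 199 199 202 164  92 116 124 125 196 222 220 219 207 145 144  90 126 199 202 202 203 202 203 202]
 [198 198 199 199 202 136 104  86 115 120 130 224 222 221 220 221 139 1
[... 672 characters left out ...]
  76  73  95 190 198 198 198 198]
 [194 196 196 196 199 137  78  82  82  82  80  79  84  84  78  73  74  75  76  74  90 179 199 198 198 198 198]
 [194 194 194 195 196 199 158  93  80  73  82  81  81  80  80  76  76  75  82 130 178 198 198 197 197 198 197]
 [194 194 195 194 194 194 195 189 156 110  93  82  78  77  83  75  97 150 180 199 197 197 196 197 196 196 196]
 [193 194 194 194 194 194 194 194 195 196 198 179 170 170 182 179 199 197 197 197 197 196 197 196 196 196 196]
 [193 193 193 193 194 195 194 194 195 194 194 194 194 195 194 194 195 195 195 195 195 196 196 197 196 196 196]
 [193 193 192 193 193 193 193 194 194 195 194 195 194 195 195 195 195 195 195 195 195 194 195 195 195 195 195]]
```

```bash
python3 - <<'E'
from h import *
g=np.load("w12.npy",allow_pickle=True).item();s=read_state();A=Ro.from_euler("xyz",s["tool_rot"]).inv();f=lambda uv,z:A.apply(ray(g,uv,z)[0]-s["eef_pos"])
v=cv2.cvtColor(g["pixels"],cv2.COLOR_RGB2GRAY);t=np.argwhere(v[154:172,310:332]>205)+[154,310];c=t.mean(0)[::-1]
m=(v<180).astype(np.uint8);m[:148]=0;m[195:]=0;m[:,:297]=0;m[:,345:]=0
m=cv2.morphologyEx(m,cv2.MORPH_CLOSE,np.ones((9,9)));k=max(cv2.findContours(m,0,1)[0],key=cv2.contourArea);e=cv2.fitEllipse(cv2.convexHull(k));print(c,len(t),e)
print("tip",f(c,100),"hole",f(e[0],s["eef_pos"][2]+11.8))
E
```

```text
[321.14457831 161.25301205] 83 ((320.2928466796875, 171.94667053222656), (38.91214370727539, 39.579410552978516), 91.22825622558594)
tip [47.50276019  0.12881276  8.88556455] hole [ 47.08265984  -0.24654567 -11.81392382]
```

>>> {"op": "send_rows", "data": {
  "series": [
    {"ax":0,"ay":0,"dx":0.03,"dy":0.03,"dz":0.3,"az":0,"hand":0.7},
    {"ax":0,"ay":0,"dx":0.03,"dy":0.03,"dz":0.7,"az":0,"hand":0.7},
    {"ax":0,"ay":0,"dx":0.03,"dy":0.03,"dz":1.1,"az":0,"hand":0.7},
    {"ax":0,"ay":0,"dx":0.03,"dy":0.03,"dz":1.5,"az":0,"hand":0.7},
    {"ax":0,"ay":0,"dx":0.03,"dy":0.03,"dz":1.9,"az":0,"hand":0.7},
    {"ax":0,"ay":0,"dx":0.03,"dy":0.03,"dz":2.2,"az":0,"hand":0.7},
    {"ax":0,"ay":0,"dx":0.03,"dy":0.03,"dz":2.2,"az":0,"hand":0.7}
  ]
}}

```text
clock: 25.5
eef_pos: [427.0, 48.7, 86.3]
tool_rot: [-3.141, -0.001, 2.494]
force: [-0.3, 0.5, -3.0]
width: 50.1
gripper_force: 63.5
```

>>> {"op": "send_rows", "data": {
  "series": [
    {"ax":0,"ay":0,"dx":0,"dy":0,"dz":0.3,"az":0,"hand":0.7},
    {"ax":0,"ay":0,"dx":0,"dy":0,"dz":0.6,"az":0,"hand":0.7},
    {"ax":0,"ay":0,"dx":0,"dy":0,"dz":0.8,"az":0,"hand":0.7},
    {"ax":0,"ay":0,"dx":0,"dy":0,"dz":0.9,"az":0,"hand":0.7},
    {"ax":0,"ay":0,"dx":0,"dy":0,"dz":0.9,"az":0,"hand":0.7}
  ]
}}

```text
clock: 26.0
eef_pos: [427.3, 48.7, 77.6]
tool_rot: [-3.141, -0.0, 2.494]
force: [0.9, -0.8, -3.3]
width: 50.1
gripper_force: 63.5
```

>>> {"op": "send_rows", "data": {
  "series": [
    {"ax":0,"ay":0,"dx":0,"dy":0,"dz":0.1,"az":0,"hand":0.7},
    {"ax":0,"ay":0,"dx":0,"dy":0,"dz":0.2,"az":0,"hand":0.7},
    {"ax":0,"ay":0,"dx":0,"dy":0,"dz":0.3,"az":0,"hand":0.7},
    {"ax":0,"ay":0,"dx":0,"dy":0,"dz":0.3,"az":0,"hand":0.7}
  ]
}}

```text
clock: 26.4
eef_pos: [427.4, 48.8, 75.2]
tool_rot: [3.141, 0.0, 2.494]
force: [-1.2, 0.3, 4.6]
width: 50.3
gripper_force: 64.4
```

>>> {"op": "send_rows", "data": {
  "series": [
    {"ax":0,"ay":0,"dx":0,"dy":0,"dz":0.05,"az":0,"hand":0.7},
    {"ax":0,"ay":0,"dx":0,"dy":0,"dz":0.05,"az":0,"hand":0.15},
    {"ax":0,"ay":0,"dx":0,"dy":0,"dz":0.05,"az":0,"hand":0.15},
    {"ax":0,"ay":0,"dx":0,"dy":0,"dz":0,"az":0,"hand":0.15},
    {"ax":0,"ay":0,"dx":0,"dy":0,"dz":0,"az":0,"hand":0.15},
    {"ax":0,"ay":0,"dx":0,"dy":0,"dz":-2,"az":0,"hand":0.15},
    {"ax":0,"ay":0,"dx":0,"dy":0,"dz":-6,"az":0,"hand":0.15},
    {"ax":0,"ay":0,"dx":0,"dy":0,"dz":-10,"az":0,"hand":0.15},
    {"ax":0,"ay":0,"dx":0,"dy":0,"dz":-12.5,"az":0,"hand":0.15},
    {"ax":0,"ay":0,"dx":0,"dy":0,"dz":-12.5,"az":0,"hand":0.15}
  ]
}}

```text
clock: 27.4
eef_pos: [429.6, 49.1, 202.6]
tool_rot: [3.136, 0.004, 2.494]
force: [0.4, 0.5, -0.1]
width: 72.5
gripper_force: 0.0
```

>>> {"op": "send_rows", "data": {
  "series": [
    {"ax":0,"ay":0,"dx":0,"dy":0,"dz":0,"az":0,"hand":0.15},
    {"ax":0,"ay":0,"dx":0,"dy":0,"dz":0,"az":0,"hand":0.15},
    {"ax":0,"ay":0,"dx":0,"dy":0,"dz":0,"az":0,"hand":0.15}
  ]
}}

```text
clock: 27.7
eef_pos: [426.5, 48.6, 198.6]
tool_rot: [-3.14, -0.002, 2.494]
force: [0.2, -1.2, 0.0]
width: 73.0
gripper_force: 0.0
```

```bash
python3 - <<'E'
from h import *
g=get_image("wrist");mv(428,48.4,200,142.9)
v=cv2.cvtColor(g["pixels"],cv2.COLOR_RGB2GRAY).astype(int)
# outline of the cover top, expected at z=87
a=np.radians(142.9);y=np.array([np.cos(a),np.sin(a),0]);x=np.array([y[1],-y[0],0])
for z in (87,):
    for sx,sy in((-26,30),(26,30),(-26,-30),(26,-30),(0,62),(0,-62)):
        n=np.array([np.sign(sx) or 0,0]) 
        pr=proj(g,np.array([428.15,48.35,z])+sx*x+sy*y)[0];u,w=np.round(pr).astype(int)
        line=v[w,u-6:u+7] if sx else v[w-6:w+7,u]
        print((sx,sy),np.round(pr,1),line.tolist())
E
```

```text
clk 27.75 pos [426.6  48.6 198.7] psi 142.88 F [-0.   1.3  0.7] w 72.3 gf 0
dx -0.12 dy 0.07 dz -0.13  ax -0.0019 ay -0.0015 az -0.0004
(-26, 30) [289.  160.3] [101, 103, 103, 101, 71, 60, 147, 198, 173, 103, 66, 68, 130]
(26, 30) [355.1 160.4] [70, 62, 76, 157, 202, 172, 97, 101, 100, 102, 102, 97, 100]
(-26, -30) [291.  230.8] [54, 58, 60, 59, 75, 129, 95, 110, 104, 70, 58, 58, 58]
(26, -30) [352.8 230.9] [61, 59, 75, 165, 129, 90, 216, 120, 94, 97, 95, 94, 215]
(0, 62) [322.1 118.6] [97, 65, 68, 73, 85, 88, 141, 194, 203, 200, 200, 201, 202]
(0, -62) [321.9 264.9] [107, 106, 105, 105, 107, 101, 38, 44, 45, 45, 44, 44, 44]
```

The cover's outline matches the expected seated position (top plane 87 mm) to about 1 px on every side. The hand is clear, so I'm handing in.

```bash
python3 -c "
from cell import *
print(finish_job())"
```

```text
the job is handed in; nothing more can be done
None
```

I closed the pump: gasket, port plate and end cover are threaded in that order on both pins, large holes on the thick pin and fully down. I handed the job in at 27.75 s with the hand clear; no verdict came back.

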